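# Load the juice-bar blender, cap it and switch it on

### The job

Lift the amber filler cap out of the blender's lid and drop every carrot chunk from the green board through the filler hole into the jug. Then put the cap back in the hole, press it down until it sits fully home and level on the lid, and only then push the green-striped end of the rocker switch down so that it snaps over to on. Leave the other things on the counter where they are.

Things in the scene. Friction and masses are not known exactly. Their poses are not given: they have to be found in the camera images.
- blender: Fixed blender, motor sunk in the counter; origin on its axis at counter height. A round steel plate (radius 88 mm), black pad and see-through amber jug (134 mm wide at the top, floor 66 mm above the counter, steel blades 14 mm above that) under a fixed flat black rubber lid (radius 71, top at 258 mm). The jug's handle reaches 126 mm out along +x, staying 32 mm below the lid's top.
- filler (a point): Middle of the filler hole at the level of the lid's flat top, on the jug's axis; z up. The round hole is 56 mm across, 28 mm deep, and opens into the jug. Three soft sprung rubber lips lean inwards from 3 mm to 12 mm down, where they leave a 48 mm free circle; each gives way sideways by up to 4 mm. They grip the cap's plug.
- cap_center (a point): Filler cap, loose, amber, about 80 g, z up its axis; this point is the middle of its grip, an upright cylinder 46 mm across (48 over ribs), from 15 mm below to 15 mm above. Below it a flange 72 mm across, 6 mm thick, underside 21 mm below this point; then a round plug 50 mm across and 14 mm long, its flat foot 35 mm below. It stands steadily on that foot.
- cap_under (a point): Middle of the underside of the cap's flange, z up. At the start the cap sits home: this point is at filler, flange flat on the lid. The lips hold it: some 4 to 8 N pulls it out. Lowered back into the hole it stops on the lips 5 to 7 mm too high, often tilted (up to 0.2 rad), and must be pressed down on top with some 6 to 12 N till the flange lies flat on the lid; then it stays.
- rocker (a joint): Rocker switch, rad: -0.20 is off (as at the start: green-striped end up), +0.20 is on (green-striped end down). It has two stable ends: a spring throws it to whichever side of 0 it is on. Moving it off its stop takes about 3 N at the end of the rocker, less towards level.
- rocker_on (a point): Top of the rocker near its green-striped end, 23 mm from the pivot, 65 mm above the counter when off; moves with it. Pressed down here, 5 mm brings the rocker level, 5 more is fully on. The grey rocker is 62 by 28 mm and stands in a black bezel (46 mm high) on a fixed white control box, 130 by 90 mm and 40 high; this point's +x runs along the rocker from the white-striped off end to the green end.
- rocker_off (a point): The same near the white-striped off end of the rocker, 46 mm from rocker_on.
- coaster: Round cork coaster, fixed, 100 mm across and 4 mm thick, origin at the middle of its underside; a clear place to put the cap for a while.
- board: Green chopping board, fixed, 240 mm (its x) by 300 mm (its y), 12 mm thick, origin at the middle of its underside. The carrot chunks lie on it at the start.
- chunk0_center (a point): Centre of a peeled carrot chunk: orange eight-sided prism, 34 mm long along its own x, 26 mm across the flats, about 24 g, lying on a flat side (centre 13 mm above what it lies on). It fits through the filler hole lying or upright. 4 to 6 of the six chunks are present; None from the start means absent.
- chunk1_center (a point): Centre of a peeled carrot chunk: orange eight-sided prism, 34 mm long along its own x, 26 mm across the flats, about 24 g, lying on a flat side (centre 13 mm above what it lies on). It fits through the filler hole lying or upright. 4 to 6 of the six chunks are present; None from the start means absent.
- chunk2_center (a point): Centre of a peeled carrot chunk: orange eight-sided prism, 34 mm long along its own x, 26 mm across the flats, about 24 g, lying on a flat side (centre 13 mm above what it lies on). It fits through the filler hole lying or upright. 4 to 6 of the six chunks are present; None from the start means absent.
- chunk3_center (a point): Centre of a peeled carrot chunk: orange eight-sided prism, 34 mm long along its own x, 26 mm across the flats, about 24 g, lying on a flat side (centre 13 mm above what it lies on). It fits through the filler hole lying or upright. 4 to 6 of the six chunks are present; None from the start means absent.
- chunk4_center (a point): Centre of a peeled carrot chunk: orange eight-sided prism, 34 mm long along its own x, 26 mm across the flats, about 24 g, lying on a flat side (centre 13 mm above what it lies on). It fits through the filler hole lying or upright. 4 to 6 of the six chunks are present; None from the start means absent.
- chunk5_center (a point): Centre of a peeled carrot chunk: orange eight-sided prism, 34 mm long along its own x, 26 mm across the flats, about 24 g, lying on a flat side (centre 13 mm above what it lies on). It fits through the filler hole lying or upright. 4 to 6 of the six chunks are present; None from the start means absent.
- syrup: Bystander: a yellow squeeze bottle with a red top, loose, far edge, left of the blender; leave it where it is. Origin at the middle of its underside.
- steel_mug: Bystander: a steel mug, loose, beyond the board; leave it where it is. Origin at the middle of its underside.
- tumbler: Bystander: a clear tumbler, loose, right, beyond the control box; leave it where it is. Origin at the middle of its underside.
- seed_jar: Bystander: an amber jar, loose, far right; leave it where it is. Origin at the middle of its underside.
- spoon: Bystander: a spoon, loose, near right, in front of the blender; leave it where it is. Origin at the middle of its underside.
There are look-alikes about, which are no part of the job. Leave any brown or purple look-alike of the part that bears chunk0_center alone. What is shaped like the part that bears chunk2_center but white is not meant.

How it is judged:
By the outcome, as a careful person would: the job done as asked, in the order asked, and still so for the second after the job is handed in, with the robot touching nothing.
Of chunk0, chunk1, chunk2, chunk3, chunk4, chunk5 only 4 to 6 are there at a start; the rules pass over those that are not, and their reading is None.
At some moment in a run one of chunk0, chunk1, chunk2, chunk3, chunk4, chunk5 may be knocked a few centimetres aside while the robot is not near it.
It also fails if it takes over 210 s, if anything falls off the work surface, if the arm or the gripper's body presses on something with over 40 N, if the wrist force passes 120 N, or if a joint passes its speed limit or range.

### The arm

A 6-joint arm with a two-finger parallel gripper is mounted at the origin on the work surface. World frame = base frame: x ahead of the robot, y to its left, z up, the work surface at z = 0. Lengths are in m, angles in rad, forces in N, time in s.
With the tool pointing down it reaches from about 0.375 to 0.9 m from the base axis. Payload 3.1 kg.
Tool frame: the origin (TCP) lies midway between the tips of the shut fingers; the grasp point (between the pads) lies 19 mm behind it; x points along the fingers, z is the direction in which the jaws open and shut, and the axes are right-handed (so a half turn about x gives the same grasp; the last joint's range is limited). The gripper opens to 85 mm and grips with 20 to 120 N. Pads are 22 mm wide; open, the fingers measure 114 mm over their backs; the gripper's body (76 mm by 85 mm) begins 54 mm behind the grasp point. The pads swing forward as they close: fully open they stand 13 mm farther back than shut.
Start: joints at [-1.51, 0.527, 1.433, -0, 1.181, -0.178], TCP at [0.148, -0.607, 0.231] pointing down, gripper open.
Joint ranges: [-3.08, 3.08], [-0.75, 2.2], [0.22, 2.44], [-1.43, 4.57], [0, 2.65], [-2.85, 2.85]. Speed limits (rad/s): [2.79, 2.79, 3.14, 3.14, 3.14, 3.14].

### API

Orientations are given as a unit quaternion [x, y, z, w].
In Python, from station import telemetry, optics, manip gives the robot as it stands.
- The arm moves only by the tool step_arm, never from a script. Its argument "commands" is a list of rows, each a list of 4 numbers: the shift along the tool's x, y, z in m, then the turn about the tool's x in rad. A call has 1 to 8 rows; each row is the pose to reach, as a shift and turn from the pose measured when the call began, along the tool's axes at that moment; what a row does not reach only later rows make up. A row lasts 1/12 s, in which the tool goes at most 41.7 mm and 7.16 degrees, less where a joint would pass 70% of its speed; a pose out of reach is approached as far as the arm can. A call with a gripper value outside its range is refused whole. "jaw" is the finger opening in m, from 0 to 0.0854, set as the call begins (left out, the last holds). The fingers move at their own pace and stop on an object; "grip_force" is the grip in N (left out, the last holds). Time passes only in rows, so rows that repeat a pose let the fingers close. It gives the time, the measured TCP pose, the force and the opening at its end, in the units of the state.
- telemetry.sense(): the state, without advancing time (a new reading comes with each control period).
- optics.snapshot(name): name is "side" or "top" or "wrist"; returns the picture (400x640x3 uint8, red, green, blue); there is no depth.
- optics.camera_params(name): a dict with "mtx" (3x3 intrinsics, pixels), "origin" and "attitude" of the camera in the world. Camera axes: x right, y down, z forward; pixel columns grow to the right and rows downward; lengths in m; the calibration is good to about 2 mm. A picture is of the moment at which its call begins: read the wrist's pose just before it. camera_params takes no time and is no camera call; for the wrist camera it gives the pose at the moment of the call.
- manip.sign_off(): hands the job in, once; it reports no verdict.
The state is a dict: "t": time; "q": joint angles; "qd": joint speeds; "tau": joint torques, N m; "tcp_pos": TCP position; "tool_rot": TCP orientation; "force": force on the tool from outside, world axes, zero at the start; "ft_torque": the same for the moment, N m; "finger_gap": opening from 0.0 (shut) to 1.0 (fully open).
Only numpy, scipy, OpenCV 4.12 (cv2) and the standard library are available. Lean on these libraries where they do the work, as an engineer would, in place of code of your own. Each camera call takes 0.05 s, during which the arm holds its last target.

## Working session

There is one attempt and no reset: what is moved stays moved. The work goes in short steps, Python scripts to look and compute and a tool call to move; the robot and the scene stay as the last step left them, time stands still between calls to the robot, and variables do not carry over. Pictures are saved under pics/ and viewed, and the job is handed in when it is done.

Besides the shell and the picture viewer there is one more tool, called after "Call:" in YAML: its name, and indented under it one key for each argument. step_arm: Moves the arm, as the interface text tells. Its arguments: {"type":"object","properties":{"commands":{"type":"array","items":{"type":"array","items":{"type":"number"}}},"jaw":{"type":"number"},"grip_force":{"type":"number"}},"required":["commands"]}

```bash
ls; mkdir -p pics; python3 - <<'E'
from station import telemetry, optics, manip
import cv2
print(telemetry.sense())
for n in ("side","top","wrist"):
    cv2.imwrite(f"pics/a_{n}.png",optics.snapshot(n)[:,:,::-1]); print(n,optics.camera_params(n))
E
```

```text
pics
{'t': 0.0, 'q': array([-1.51052017e+00,  5.28477842e-01,  1.43391964e+00,  1.94793186e-05,
        1.18141225e+00, -1.78456133e-01]), 'qd': array([-0.00140799, -0.00024476,  0.00075644, -0.00192817, -0.00134237,
        0.00184414]), 'tau': array([ 6.11701307e-04, -4.42347193e+01, -1.78025615e+01, -1.04319388e-04,
        8.45509203e-03,  1.14060126e-05]), 'tcp_pos': array([ 0.14781035, -0.6065202 ,  0.23032095]), 'tool_rot': array([ 0.43749277,  0.55649745, -0.43631224,  0.55546583]), 'force': array([-0.15808246, -0.58978604,  0.46996321]), 'ft_torque': array([ 0.00820752, -0.01421803,  0.01127481]), 'finger_gap': 1.0037883616177268}
side {'mtx': array([[377.9874585 ,   0.        , 320.96074096],
       [  0.        , 377.9874585 , 199.47204819],
       [  0.        ,   0.        ,   1.        ]]), 'origin': array([0.0983293 , 0.51236765, 1.0128402 ]), 'attitude': array([-0.32205668,  0.8907586 , -0.30123619,  0.10993348])}
top {'mtx': array([[425.12924825,   0.        , 319.48052071],
       [  0.        , 425.12924825, 194.78331955],
       [  0.        ,   0.        ,   1.        ]]), 'origin': array([0.33901173, 0.01970363, 1.25804752]), 'attitude': array([ 0.71136093, -0.69763034,  0.06516426, -0.05505591])}
wrist {'mtx': array([[353.49610402,   0.        , 317.15235064],
       [  0.        , 353.49610402, 196.91991729],
       [  0.        ,   0.        ,   1.        ]]), 'origin': array([ 0.22013807, -0.58944983,  0.3726301 ]), 'attitude': array([ 0.77811582, -0.61095142, -0.09084745,  0.11410906])}
```

View pics/a_top.png

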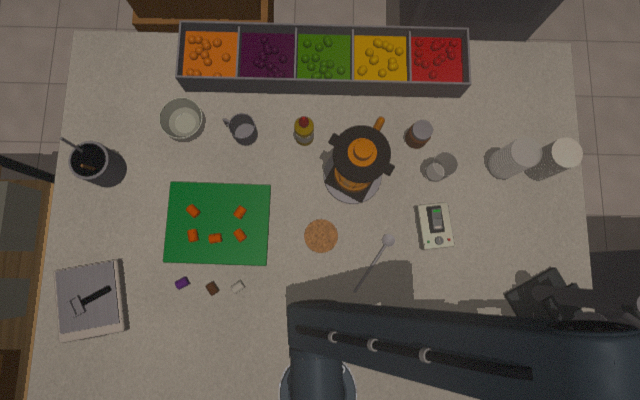

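View pics/a_side.png

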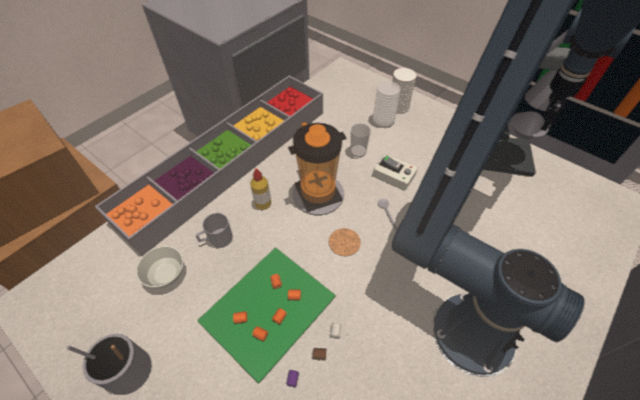

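View pics/a_wrist.png

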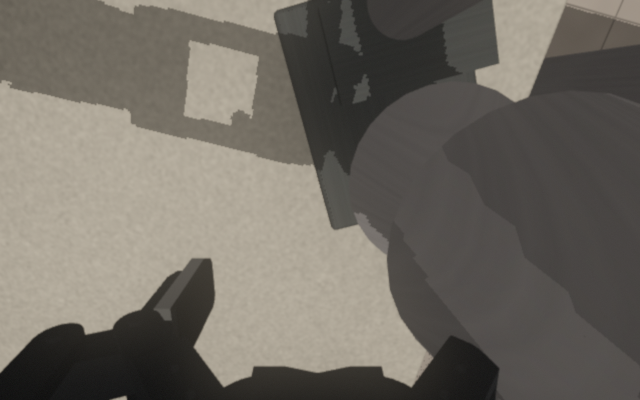

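```bash
cat > h.py <<'E'
from station import telemetry, optics, manip
import cv2, numpy as np
from scipy.spatial.transform import Rotation as R
def snap(n):
    p=optics.camera_params(n); return optics.snapshot(n),p
def ray(p,u,v):
    d=R.from_quat(p["attitude"]).as_matrix()@np.linalg.inv(p["mtx"])@np.array([u,v,1.]); return d
def onz(p,u,v,z):
    d=ray(p,u,v); o=p["origin"]; return o+d*(z-o[2])/d[2]
def proj(p,P):
    c=R.from_quat(p["attitude"]).as_matrix().T@(np.asarray(P)-p["origin"]); h=p["mtx"]@c; return h[:2]/h[2]
def tri(p1,a,p2,b):
    A=[];B=[]
    for p,q in((p1,a),(p2,b)):
        d=ray(p,*q); d/=np.linalg.norm(d); M=np.eye(3)-np.outer(d,d); A.append(M);B.append(M@p["origin"])
    return np.linalg.lstsq(np.vstack(A),np.hstack(B),rcond=None)[0]
def blobs(img,lo,hi,amin=15,roi=None):
    hsv=cv2.cvtColor(img,cv2.COLOR_RGB2HSV); m=cv2.inRange(hsv,np.array(lo),np.array(hi))
    if roi: k=np.zeros_like(m); x0,y0,x1,y1=roi; k[y0:y1,x0:x1]=255; m&=k
    cs,_=cv2.findContours(m,cv2.RETR_EXTERNAL,cv2.CHAIN_APPROX_NONE); out=[]
    for c in cs:
        if cv2.contourArea(c)>=amin:
            M=cv2.moments(c); out.append((M['m10']/M['m00'],M['m01']/M['m00'],cv2.contourArea(c),c))
    return out,m
def yaw(Rm):  # heading of tool z (jaw axis) in world, rad
    z=Rm[:,2]; return np.arctan2(z[1],z[0])
def go(target,jawyaw=None):
    """tool-axis shift from now to target TCP; turn for jaw axis heading jawyaw (mod pi)"""
    s=telemetry.sense(); Rm=R.from_quat(s['tool_rot']).as_matrix()
    d=Rm.T@(np.array(target)-s['tcp_pos']); t=0
    if jawyaw is not None:
        # turning +a about tool x (pointing down) turns heading by -a
        t=-(jawyaw-yaw(Rm)); t=(t+np.pi/2)%np.pi-np.pi/2
    print("t %.2f tcp %s jawyaw %.3f q6 %.2f F %s gap %.3f"%(s['t'],s['tcp_pos'].round(4),yaw(Rm),s['q'][5],s['force'].round(1),s['finger_gap']))
    print("  shift",d.round(4),"turn",round(t,3)," toolx",Rm[:,0].round(3)); return d,t
E
python3 - <<'E'
from h import *
import cv2
T=cv2.imread("pics/a_top.png")[:,:,::-1].copy(); p=optics.camera_params("top")
S=cv2.imread("pics/a_side.png")[:,:,::-1].copy(); ps=optics.camera_params("side")
B,_=blobs(T,(5,150,120),(14,255,255),20,(165,180,272,268))
for b in B:
    r=cv2.minAreaRect(b[3]); print("top",np.round(b[:3],1),r[1],r[2],onz(p,b[0],b[1],.026+.012-.006).round(4))
B,_=blobs(S,(0,150,120),(14,255,255),20,(195,245,340,385))
for b in B: print("side",np.round(b[:3],1),onz(ps,b[0],b[1],.028).round(4))
cv2.imwrite("pics/b1.png",cv2.resize(T[100:270,160:480,::-1],None,fx=2.5,fy=2.5,interpolation=cv2.INTER_CUBIC))
cv2.imwrite("pics/b2.png",cv2.resize(S[110:260,280:440,::-1],None,fx=4,fy=4,interpolation=cv2.INTER_CUBIC))
go([.5,0,.4],0)
E
```

```text
top [214.1 238.   63.5] (7.353911399841309, 10.60660171508789) 81.8698959350586 [0.418  0.3036 0.032 ]
top [239.  234.6  68. ] (10.800000190734863, 7.600000381469727) 53.13010025024414 [0.4292 0.2329 0.032 ]
top [191.7 234.6  66. ] (11.0431547164917, 7.509344100952148) 83.6598129272461 [0.4265 0.3681 0.032 ]
top [239.4 211.6  65. ] (7.323601245880127, 10.578535079956055) 35.53767776489258 [0.4956 0.2352 0.032 ]
top [191.9 210.1  65. ] (9.899494171142578, 7.071067810058594) 45.0 [0.4973 0.3725 0.032 ]
side [259.4 333.1 112.5] [0.4259 0.3704 0.028 ]
side [239.8 317.  110. ] [0.4963 0.3737 0.028 ]
side [279.  315.6 104. ] [0.4189 0.3044 0.028 ]
side [293.8 294.3  92. ] [0.429  0.2349 0.028 ]
side [275.5 280.7  88. ] [0.4958 0.2381 0.028 ]
t 0.15 tcp [ 0.1478 -0.6067  0.2306] jawyaw -1.332 q6 -0.18 F [ 1.  -0.  -0.6] gap 0.998
  shift [-0.1685  0.4857 -0.5064] turn -1.332  toolx [-0.     0.002 -1.   ]
```

View pics/b1.png

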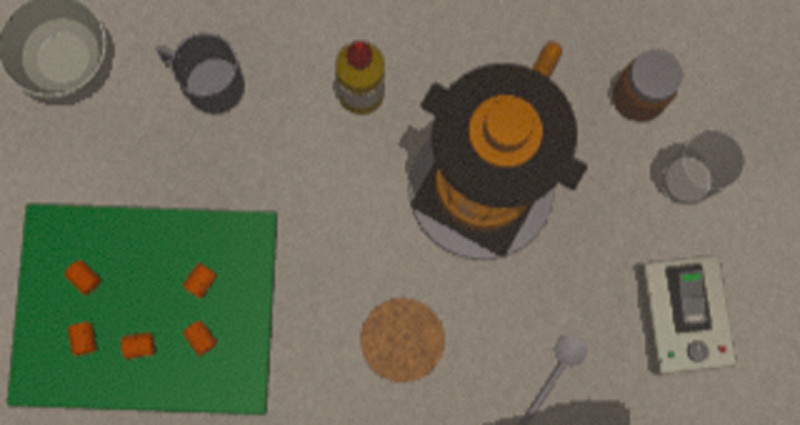

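View pics/b2.png

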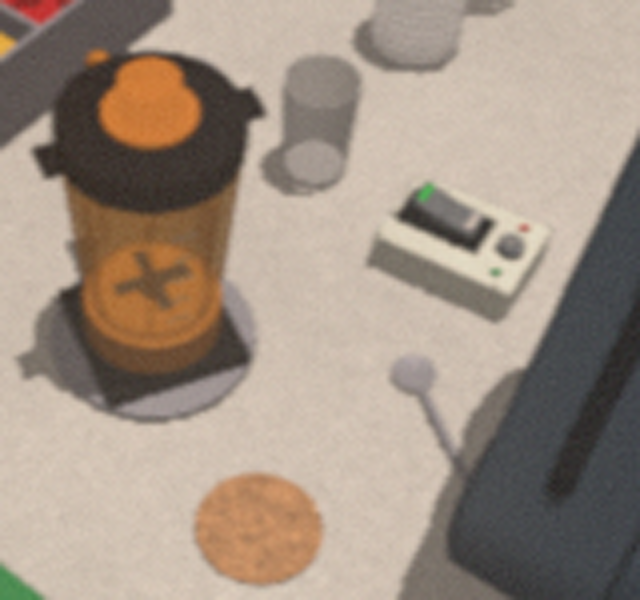

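```bash
python3 - <<'E'
from h import *
T=cv2.imread("pics/a_top.png")[:,:,::-1].copy(); p=optics.camera_params("top")
S=cv2.imread("pics/a_side.png")[:,:,::-1].copy(); ps=optics.camera_params("side")
B,m=blobs(T,(8,130,100),(22,255,255),200,(340,132,385,172))
for b in B:
    (u,v),r=cv2.minEnclosingCircle(b[3]); e=cv2.fitEllipse(b[3]); print("cap top",np.round(b[:3],1),u,v,r,e, onz(p,u,v,.263).round(4),onz(p,*e[0],.263).round(4))
B,m=blobs(S,(5,130,100),(22,255,255),200,(300,120,335,150))
for b in B: print("cap side",np.round(b[:3],1),cv2.boundingRect(b[3]))
for P in ([0.62,-.098,.263],): print(proj(p,P),proj(ps,P))
B,m=blobs(T,(5,60,80),(20,255,255),300,(295,210,345,260))
for b in B: print("coaster",np.round(b[:3],1),onz(p,b[0],b[1],.004).round(4))
B,m=blobs(S,(5,60,80),(20,255,255),300,(320,220,370,262))
for b in B: print("coaster s",np.round(b[:3],1),onz(ps,b[0],b[1],.004).round(4))
B,m=blobs(T,(50,130,60),(75,255,255),3,(420,200,450,225))
for b in B: print("green",np.round(b[:3],1),onz(p,b[0],b[1],.065).round(4))
B2,m=blobs(S,(45,100,60),(80,255,255),3,(375,145,400,170))
for b in B2: print("green s",np.round(b[:3],1),onz(ps,b[0],b[1],.065).round(4))
if B and B2: print(tri(p,B[0][:2],ps,B2[0][:2]))
E
```

```text
cap top [361.9 152.  622. ] 361.7083435058594 152.0833282470703 14.620577812194824 ((361.8904113769531, 151.95730590820312), (27.835996627807617, 28.519187927246094), 118.66816711425781) [ 0.6172 -0.0933  0.263 ] [ 0.6175 -0.0938  0.263 ]
cap side [317.1 135.8 433. ] (305, 124, 26, 24)
[363.63720278 151.00135526] [317.87001363 135.89032971]
coaster [320.6 235.5 883. ] [ 0.4332 -0.0018  0.004 ]
coaster s [344.2 241.6 684.5] [0.4331 0.001  0.004 ]
green [435.5 210.5   4. ] [ 0.5058 -0.3261  0.065 ]
```

```bash
python3 - <<'E'
from h import *
go([.148,-.607,.43]); go([.35,-.36,.43]);go([.535,-.11,.43])
E
```

```text
t 0.15 tcp [ 0.1478 -0.6067  0.2306] jawyaw -1.332 q6 -0.18 F [ 1.  -0.  -0.6] gap 0.998
  shift [-1.994e-01  1.000e-04  0.000e+00] turn 0  toolx [-0.     0.002 -1.   ]
t 0.15 tcp [ 0.1478 -0.6067  0.2306] jawyaw -1.332 q6 -0.18 F [ 1.  -0.  -0.6] gap 0.998
  shift [-0.1991  0.2548 -0.1922] turn 0  toolx [-0.     0.002 -1.   ]
t 0.15 tcp [ 0.1478 -0.6067  0.2306] jawyaw -1.332 q6 -0.18 F [ 1.  -0.  -0.6] gap 0.998
  shift [-0.1987  0.4937 -0.3913] turn 0  toolx [-0.     0.002 -1.   ]
```

Call:
step_arm:
  commands:
    - [-0.04,0,0,0]
    - [-0.08,0.01,-0.01,0]
    - [-0.12,0.03,-0.02,0]
    - [-0.15,0.06,-0.04,0]
    - [-0.18,0.09,-0.06,0]
    - [-0.2,0.12,-0.085,0]
    - [-0.2,0.15,-0.11,0]
    - [-0.2,0.18,-0.135,0]
  jaw: 0.0854
  grip_force: 40

```text
t: 0.82
tcp_pos: [0.2859, -0.4408, 0.4326]
tool_rot: [0.437, 0.555, -0.437, 0.557]
force: [0.8, 0.1, 0.7]
finger_gap: 1.0
```

```bash
python3 - <<'E'
from h import *
go([.535,-.11,.43])
E
```

```text
t 0.82 tcp [ 0.2859 -0.4408  0.4326] jawyaw -1.333 q6 0.12 F [0.8 0.1 0.7] gap 1.000
  shift [ 0.0022  0.32   -0.2628] turn 0  toolx [ 0.002 -0.003 -1.   ]
```

Call:
step_arm:
  commands:
    - [0,0.03,-0.025,0]
    - [0,0.06,-0.05,0]
    - [0,0.09,-0.075,0]
    - [0,0.12,-0.1,0]
    - [0,0.15,-0.125,0]
    - [0,0.18,-0.15,0]
    - [0,0.21,-0.175,0]
    - [0,0.24,-0.2,0]

```text
t: 1.48
tcp_pos: [0.4726, -0.188, 0.4322]
tool_rot: [0.437, 0.555, -0.438, 0.557]
force: [0.9, -0.8, 0.4]
finger_gap: 1.006
```

```bash
python3 - <<'E'
from h import *
go([.535,-.11,.43])
E
```

```text
t 1.48 tcp [ 0.4726 -0.188   0.4322] jawyaw -1.333 q6 0.74 F [ 0.9 -0.8  0.4] gap 1.006
  shift [ 0.0021  0.079  -0.0611] turn 0  toolx [ 0.001 -0.003 -1.   ]
```

Call:
step_arm:
  commands:
    - [0,0.03,-0.023,0]
    - [0,0.06,-0.045,0]
    - [0,0.079,-0.061,0]
    - [0,0.079,-0.061,0]
    - [0,0.079,-0.061,0]

```text
t: 1.9
tcp_pos: [0.5352, -0.1089, 0.4314]
tool_rot: [0.436, 0.556, -0.437, 0.557]
force: [-0.3, -0.2, -0.6]
finger_gap: 1.006
```

```bash
python3 - <<'E'
from h import *
I,p=snap("wrist"); cv2.imwrite("pics/c1.png",I[:,:,::-1])
go([.535,-.11,.43]); print(p, proj(p,[.617,-.0935,.263]))
T,pt=snap("top"); cv2.imwrite("pics/c1t.png",T[:,:,::-1])
S,pt=snap("side"); cv2.imwrite("pics/c1s.png",S[:,:,::-1])
E
```

```text
t 1.95 tcp [ 0.5347 -0.1098  0.4316] jawyaw -1.332 q6 0.93 F [-0.2 -1.   0.5] gap 0.998
  shift [0.0016 0.0003 0.0002] turn 0  toolx [ 0.    -0.003 -1.   ]
{'mtx': array([[353.49610402,   0.        , 317.15235064],
       [  0.        , 353.49610402, 196.91991729],
       [  0.        ,   0.        ,   1.        ]]), 'origin': array([ 0.60745974, -0.09091027,  0.57346054]), 'attitude': array([ 0.7784524 , -0.61042032, -0.08943679,  0.11575817])} [322.12795479  79.20418698]
```

View pics/c1.png

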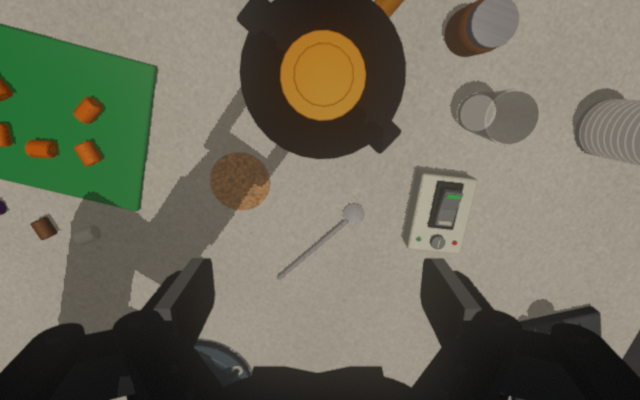

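View pics/c1s.png

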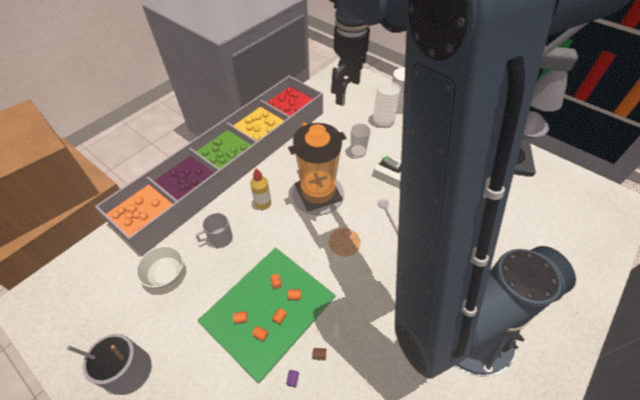

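```bash
python3 - <<'E'
from h import *
I=cv2.imread("pics/c1.png")[:,:,::-1].copy(); p=optics.camera_params("wrist")
B,m=blobs(I,(8,130,60),(25,255,255),1500,(270,20,380,130))
for b in B:
    (u,v),r=cv2.minEnclosingCircle(b[3]);e=cv2.fitEllipse(b[3]);print(np.round(b[:3],1),(u,v,r),e,onz(p,*e[0],.262).round(4))
hsv=cv2.cvtColor(I,cv2.COLOR_RGB2GRAY); m=cv2.inRange(hsv,0,60); m[160:]=0;m[:,:225]=0;m[:,410:]=0
c=max(cv2.findContours(m,0,1)[0],key=cv2.contourArea);h=cv2.convexHull(c)
B,m=blobs(I,(45,100,60),(80,255,255),3,(435,175,475,230))
for b in B:print("green",np.round(b[:3],1),cv2.minAreaRect(b[3]),onz(p,*b[:2],.066).round(4))
B,m=blobs(I,(5,60,60),(20,255,255),300,(205,145,275,215))
for b in B:print("coaster",np.round(b[:3],1),onz(p,*b[:2],.004).round(4))
cv2.imwrite("pics/c2.png",cv2.resize(I[160:260,400:490,::-1],None,fx=6,fy=6,interpolation=cv2.INTER_CUBIC))
E
```

```text
[ 322.6   74.8 6266. ] (322.5, 74.88043212890625, 46.338680267333984) ((322.6061096191406, 74.84368133544922), (86.95518493652344, 91.7818832397461), 2.133403778076172) [ 0.6198 -0.0955  0.262 ]
green [453.4 196.5  32. ] ((453.5, 196.5), (3.0, 13.0), 90.0) [ 0.5065 -0.3292  0.066 ]
coaster [ 239.4  180.9 2722.5] [ 0.4366 -0.0029  0.004 ]
```

View pics/c2.png

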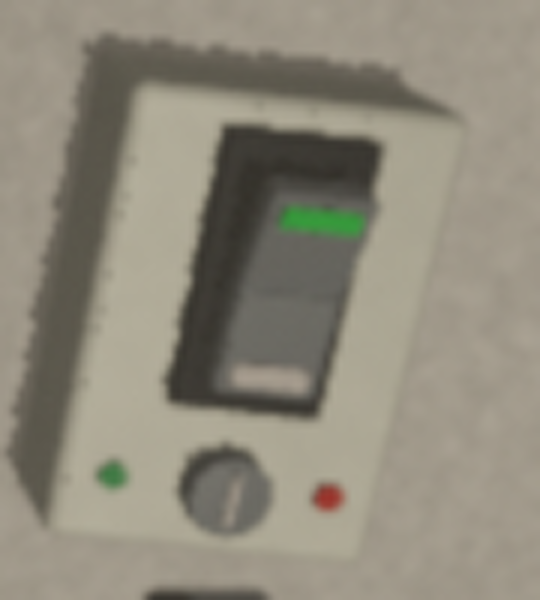

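```bash
python3 - <<'E'
from h import *
go([.619,-.095,.32]);go([.619,-.095,.267])
E
```

```text
t 2.05 tcp [ 0.5343 -0.1109  0.4319] jawyaw -1.334 q6 0.93 F [-0.2  0.  -0.7] gap 0.998
  shift [0.1119 0.086  0.0041] turn 0  toolx [ 0.001 -0.003 -1.   ]
t 2.05 tcp [ 0.5343 -0.1109  0.4319] jawyaw -1.334 q6 0.93 F [-0.2  0.  -0.7] gap 0.998
  shift [0.1649 0.086  0.0039] turn 0  toolx [ 0.001 -0.003 -1.   ]
```

Call:
step_arm:
  commands:
    - [0.01,0.035,0.002,0]
    - [0.03,0.065,0.004,0]
    - [0.06,0.086,0.004,0]
    - [0.09,0.086,0.004,0]
    - [0.112,0.086,0.004,0]
    - [0.112,0.086,0.004,0]
    - [0.112,0.086,0.004,0]

```text
t: 2.63
tcp_pos: [0.618, -0.0961, 0.319]
tool_rot: [0.437, 0.555, -0.439, 0.555]
force: [-0.1, -0.3, 0.5]
finger_gap: 0.999
```

```bash
python3 - <<'E'
from h import *
I,p=snap("wrist"); cv2.imwrite("pics/d1.png",I[:,:,::-1])
go([.619,-.095,.267])
T,pt=snap("side"); cv2.imwrite("pics/d2.png",cv2.resize(T[40:240,230:430,::-1],None,fx=3,fy=3))
E
```

```text
t 2.68 tcp [ 0.6191 -0.0963  0.321 ] jawyaw -1.336 q6 1.01 F [-0.1  0.   0.1] gap 1.002
  shift [ 0.054   0.0002 -0.0015] turn 0  toolx [ 0.002 -0.003 -1.   ]
```

View pics/d1.png

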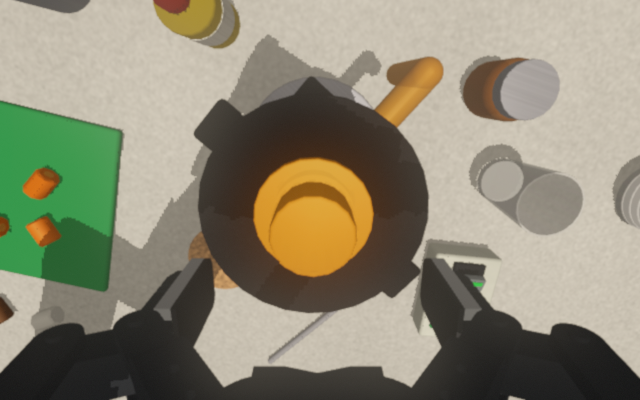

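View pics/d2.png

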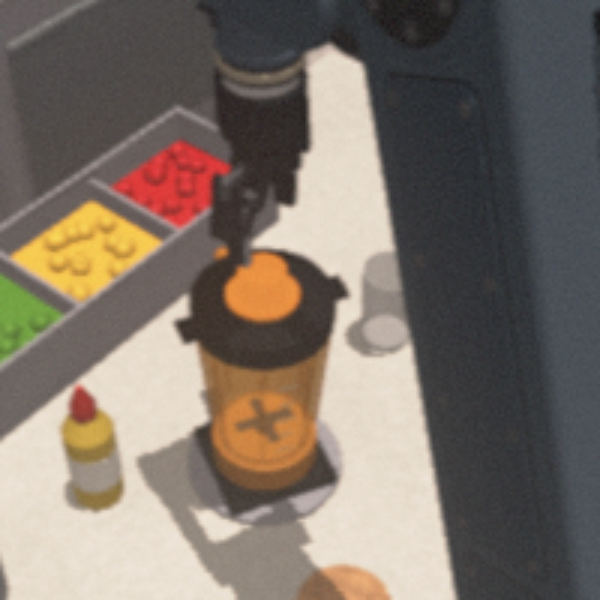

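```bash
python3 - <<'E'
from h import *
p=optics.camera_params("wrist")
I=cv2.imread("pics/d1.png")[:,:,::-1].copy()
B,m=blobs(I,(8,130,60),(25,255,255),1500,(240,140,390,285))
for b in B:
    h=cv2.convexHull(b[3]);top=[q for q in b[3] if q[0][1]<222]; print(cv2.boundingRect(b[3]), cv2.minEnclosingCircle(np.array(top)))
x,y,w,h=cv2.boundingRect(B[0][3])
print("flange",onz(p,x+w/2-.5,y+ w/2,.262),"griptop",onz(p,313,233,.294))
g=telemetry.sense(); print(g['tcp_pos'],proj(p,[.619,-.095,.294]),proj(p,[.619,-.095,.262]))
E
```

```text
(240, 142, 148, 136) ((313.4659729003906, 209.5), 73.67168426513672)
flange [ 0.62067263 -0.09408993  0.262     ] griptop [ 0.62270287 -0.09351775  0.294     ]
[ 0.61967612 -0.09623505  0.32207955] [314.13215252 240.02342987] [314.32189286 218.84708877]
```

Call:
step_arm:
  commands:
    - [0.02,0.001,-0.001,0]
    - [0.04,0.002,-0.001,0]
    - [0.054,0.002,-0.001,0]
    - [0.054,0.002,-0.001,0]
    - [0.054,0.002,-0.001,0]

```text
t: 3.15
tcp_pos: [0.6222, -0.0956, 0.2698]
tool_rot: [0.438, 0.552, -0.438, 0.558]
force: [-0.1, 0.2, -0.1]
finger_gap: 0.998
```

Call:
step_arm:
  commands:
    - [0,0,0,0]
    - [0,0,0,0]
    - [0,0,0,0]
    - [0,0,0,0]
    - [0,0,0,0]
    - [0,0,0,0]
  jaw: 0.03
  grip_force: 50

```text
t: 3.65
tcp_pos: [0.6227, -0.0935, 0.2722]
tool_rot: [0.44, 0.552, -0.436, 0.558]
force: [-1.3, 4.9, 6.5]
finger_gap: 0.521
```

```bash
python3 - <<'E'
from h import *
I,p=snap("wrist"); cv2.imwrite("pics/e1.png",I[:,:,::-1])
go([.619,-.095,.267])
E
```

```text
t 3.70 tcp [ 0.6227 -0.0935  0.2722] jawyaw -1.336 q6 1.01 F [-1.5  5.7  7.4] gap 0.515
  shift [ 0.0052 -0.004   0.0006] turn 0  toolx [ 0.009 -0.001 -1.   ]
```

View pics/e1.png

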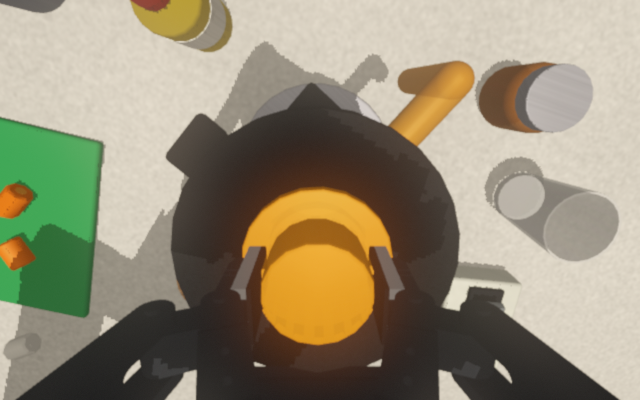

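Call:
step_arm:
  commands:
    - [-0.005,0,0,0]
    - [-0.01,0,0,0]
    - [-0.02,0,0,0]
    - [-0.03,0,0,0]
    - [-0.045,0,0,0]
    - [-0.06,0,0,0]
    - [-0.06,0,0,0]

```text
t: 4.28
tcp_pos: [0.6242, -0.0943, 0.3369]
tool_rot: [0.441, 0.549, -0.436, 0.561]
force: [0.7, -0.4, -0.4]
finger_gap: 0.521
```

```bash
python3 - <<'E'
from h import *
I,p=snap("wrist"); cv2.imwrite("pics/f1.png",I[:,:,::-1])
T,pt=snap("side"); cv2.imwrite("pics/f2.png",cv2.resize(T[40:240,230:430,::-1],None,fx=3,fy=3))
go([.45,-.02,.33]);go([.436,-.003,.35]);
E
```

```text
t 4.38 tcp [ 0.6225 -0.0937  0.3334] jawyaw -1.336 q6 1.01 F [ 0.7 -0.1 -0.9] gap 0.520
  shift [ 0.0012 -0.1507 -0.1118] turn 0  toolx [ 0.011 -0.002 -1.   ]
t 4.38 tcp [ 0.6225 -0.0937  0.3334] jawyaw -1.336 q6 1.01 F [ 0.7 -0.1 -0.9] gap 0.520
  shift [-0.019  -0.1602 -0.1315] turn 0  toolx [ 0.011 -0.002 -1.   ]
```

View pics/f1.png

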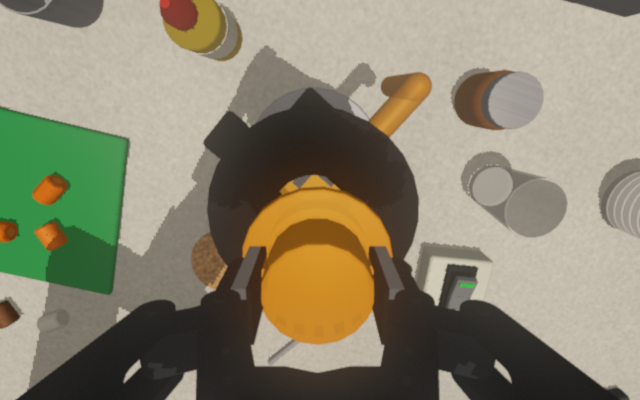

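View pics/f2.png

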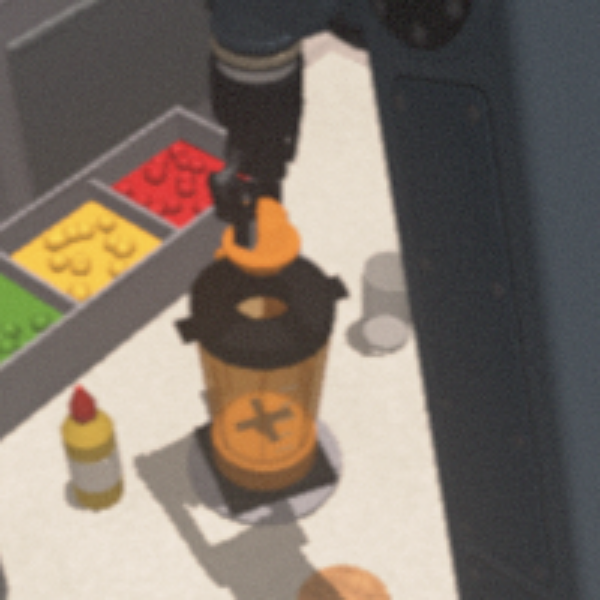

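Call:
step_arm:
  commands:
    - [-0.005,-0.027,-0.022,0]
    - [-0.01,-0.054,-0.044,0]
    - [-0.01,-0.081,-0.066,0]
    - [-0.01,-0.108,-0.088,0]
    - [-0.01,-0.135,-0.11,0]
    - [-0.01,-0.16,-0.132,0]
    - [-0.01,-0.16,-0.132,0]
    - [-0.01,-0.16,-0.132,0]

```text
t: 5.05
tcp_pos: [0.4343, -0.0016, 0.3406]
tool_rot: [0.439, 0.552, -0.436, 0.559]
force: [0.6, -0.1, -1.1]
finger_gap: 0.518
```

```bash
python3 - <<'E'
from h import *
go([.435,-.002,.06]);
E
```

```text
t 5.05 tcp [ 0.4343 -0.0016  0.3406] jawyaw -1.336 q6 1.07 F [ 0.6 -0.1 -1.1] gap 0.518
  shift [ 0.2806 -0.002  -0.0007] turn 0  toolx [ 0.01  -0.002 -1.   ]
```

Call:
step_arm:
  commands:
    - [0.04,0,0,0]
    - [0.08,0,0,0]
    - [0.12,-0.001,0,0]
    - [0.16,-0.001,0,0]
    - [0.2,-0.002,0,0]
    - [0.24,-0.002,0,0]
    - [0.275,-0.002,0,0]
    - [0.285,-0.002,-0.001,0]

```text
t: 5.72
tcp_pos: [0.4342, -0.0022, 0.0504]
tool_rot: [0.439, 0.554, -0.438, 0.556]
force: [-1.4, -0.3, 0.9]
finger_gap: 0.519
```

Call:
step_arm:
  commands:
    - [0,0,0,0]
    - [0,0,0,0]

```text
t: 5.88
tcp_pos: [0.4348, -0.0028, 0.0486]
tool_rot: [0.439, 0.555, -0.438, 0.555]
force: [-0.0, 0.3, -1.3]
finger_gap: 0.521
```

```bash
python3 - <<'E'
from h import *
go([.435,-.002,.032]);
T,pt=snap("side"); cv2.imwrite("pics/g2.png",cv2.resize(T[150:300,250:450,::-1],None,fx=3,fy=3))
E
```

```text
t 5.88 tcp [ 0.4348 -0.0028  0.0486] jawyaw -1.337 q6 1.07 F [-0.   0.3 -1.3] gap 0.521
  shift [ 0.0166  0.0003 -0.0007] turn 0  toolx [ 0.001 -0.    -1.   ]
```

View pics/g2.png

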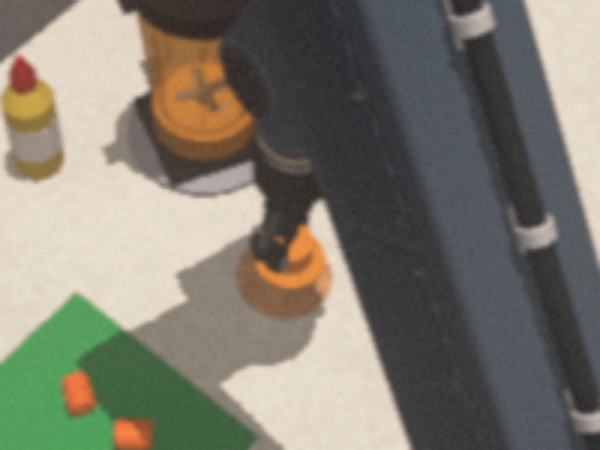

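Call:
step_arm:
  commands:
    - [0.006,0,0,0]
    - [0.012,0,0,0]
    - [0.014,0,0,0]
    - [0.014,0,0,0]

```text
t: 6.27
tcp_pos: [0.4356, -0.0029, 0.0359]
tool_rot: [0.439, 0.554, -0.438, 0.556]
force: [0.7, -0.6, -0.7]
finger_gap: 0.52
```

Call:
step_arm:
  commands:
    - [0.0015,0,0,0]
    - [0.003,0,0,0]
    - [0.003,0,0,0]

```text
t: 6.52
tcp_pos: [0.4357, -0.0029, 0.033]
tool_rot: [0.439, 0.553, -0.437, 0.556]
force: [-0.3, -0.1, -0.2]
finger_gap: 0.523
```

Call:
step_arm:
  commands:
    - [0.0015,0,0,0]
    - [0.0025,0,0,0]
    - [0.0025,0,0,0]

```text
t: 6.77
tcp_pos: [0.4356, -0.0028, 0.0324]
tool_rot: [0.439, 0.553, -0.437, 0.557]
force: [-2.3, 0.2, 20.6]
finger_gap: 0.517
```

Call:
step_arm:
  commands:
    - [-0.001,0,0,0]
    - [-0.001,0,0,0]

```text
t: 6.93
tcp_pos: [0.4358, -0.0029, 0.0341]
tool_rot: [0.439, 0.553, -0.437, 0.558]
force: [0.4, 1.1, -1.0]
finger_gap: 0.517
```

Call:
step_arm:
  commands:
    - [-0.001,0,0,0]
    - [-0.001,0,0,0]
    - [-0.001,0,0,0]
    - [-0.001,0,0,0]
    - [-0.001,0,0,0]
    - [-0.001,0,0,0]
  jaw: 0.08

```text
t: 7.43
tcp_pos: [0.4358, -0.0029, 0.0349]
tool_rot: [0.439, 0.553, -0.437, 0.557]
force: [0.3, -0.2, 0.0]
finger_gap: 0.938
```

```bash
python3 - <<'E'
from h import *
go([.435,-.002,.16]);
I,p=snap("wrist"); cv2.imwrite("pics/g3.png",I[:,:,::-1])
E
```

```text
t 7.43 tcp [ 0.4358 -0.0029  0.0349] jawyaw -1.336 q6 1.07 F [ 0.3 -0.2  0. ] gap 0.938
  shift [-0.1251  0.0003 -0.0006] turn 0  toolx [ 0.007 -0.002 -1.   ]
```

View pics/g3.png

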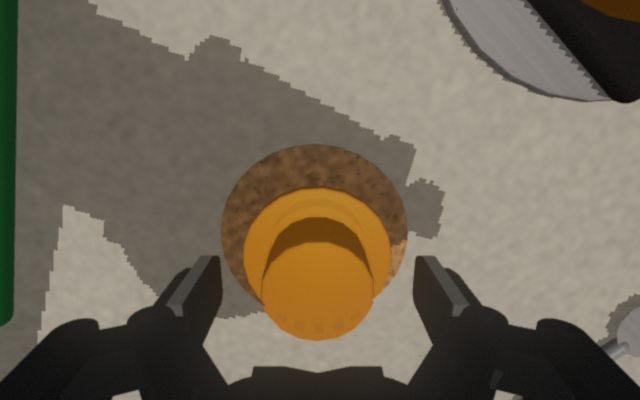

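Call:
step_arm:
  commands:
    - [-0.03,0,0,0]
    - [-0.07,0,0,0]
    - [-0.11,0,0,0]
    - [-0.15,0,0,0]
    - [-0.19,0,0,0]
    - [-0.22,0,0,0]
    - [-0.22,0,0,0]

```text
t: 8.07
tcp_pos: [0.4378, -0.0033, 0.2608]
tool_rot: [0.441, 0.548, -0.435, 0.562]
force: [0.7, -0.1, -0.3]
finger_gap: 0.936
```

```bash
python3 - <<'E'
from h import *
go([.40,.28,.30]);
E
```

```text
t 8.07 tcp [ 0.4378 -0.0033  0.2608] jawyaw -1.336 q6 1.07 F [ 0.7 -0.1 -0.3] gap 0.936
  shift [-0.0415  0.0299 -0.2839] turn 0  toolx [ 0.021 -0.005 -1.   ]
```

Call:
step_arm:
  commands:
    - [-0.01,0.004,-0.04,0]
    - [-0.02,0.008,-0.08,0]
    - [-0.03,0.012,-0.12,0]
    - [-0.04,0.016,-0.16,0]
    - [-0.04,0.02,-0.2,0]
    - [-0.04,0.025,-0.24,0]
    - [-0.04,0.03,-0.27,0]
    - [-0.04,0.03,-0.284,0]

```text
t: 8.73
tcp_pos: [0.3992, 0.2835, 0.2976]
tool_rot: [0.44, 0.549, -0.434, 0.562]
force: [0.1, -1.4, -0.0]
finger_gap: 0.938
```

Call:
step_arm:
  commands:
    - [0,0,-0.005,0]
    - [0,0,-0.005,0]
    - [0,0,-0.005,0]

```text
t: 8.98
tcp_pos: [0.3975, 0.2878, 0.2967]
tool_rot: [0.439, 0.55, -0.434, 0.562]
force: [0.3, -1.2, -0.4]
finger_gap: 0.938
```

```bash
python3 - <<'E'
from h import *
I,p=snap("wrist"); cv2.imwrite("pics/h1.png",I[:,:,::-1])
go([.40,.28,.30]);
B,m=blobs(I,(3,130,60),(16,255,255),150)
for b in B: print(np.round(b[:3],0),cv2.minAreaRect(b[3])[1:],onz(p,*b[:2],.025).round(4))
E
```

```text
t 9.03 tcp [0.3978 0.2874 0.297 ] jawyaw -1.333 q6 1.74 F [-0.1 -1.  -0.4] gap 0.936
  shift [-0.003   0.0004  0.0077] turn 0  toolx [ 0.019 -0.005 -1.   ]
[ 530.  174. 2016.] ((71.49210357666016, 84.77105712890625), 80.13418579101562) [0.4423 0.0315 0.025 ]
[367. 143. 590.] ((30.268341064453125, 21.540658950805664), 68.1985855102539) [0.4306 0.2327 0.025 ]
[306. 137. 568.] ((28.736209869384766, 21.68519401550293), 3.814074993133545) [0.421  0.3038 0.025 ]
[252. 118. 622.] ((29.0, 23.0), 90.0) [0.4271 0.3686 0.025 ]
[381.  84. 687.] ((22.62741470336914, 32.526912689208984), 45.0) [0.4982 0.2365 0.025 ]
[261.  52. 736.] ((35.50081253051758, 22.74271011352539), 56.30992889404297) [0.4989 0.3729 0.025 ]
```

View pics/h1.png

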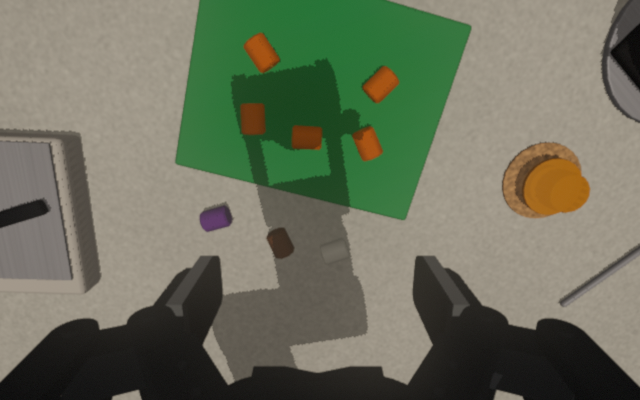

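```bash
cat >> h.py <<'E'
def chunks(I,p,z=.025,amin=150,lo=(3,130,60),hi=(16,255,255)):
    B,m=blobs(I,lo,hi,amin); out=[]
    for b in B:
        P=np.array([onz(p,*q[0],z)[:2] for q in b[3]]); 
        r=cv2.minAreaRect((P*1e4).astype(np.float32)); box=cv2.boxPoints(r)/1e4
        e=[box[1]-box[0],box[2]-box[1]]; L=[np.linalg.norm(k) for k in e]; k=e[int(np.argmax(L))]
        c=onz(p,b[0],b[1],z)
        mid=box.mean(0)
        print("px",np.round(b[:2],0),"cen",c[:2].round(4),"boxc",mid.round(4),"size",np.round(sorted(L),4),"axis %.2f jaw %.2f"%(np.arctan2(k[1],k[0])%np.pi,(np.arctan2(k[1],k[0])+np.pi/2)%np.pi))
        out.append((c,np.arctan2(k[1],k[0])))
    return out
E
python3 - <<'E'
from h import *
I=cv2.imread("pics/h1.png")[:,:,::-1].copy(); chunks(I,optics.camera_params("wrist"))
go([.429,.233,.10],.3)
E
```

```text
px [530. 174.] cen [0.4424 0.031 ] boxc [0.4333 0.0102] size [0.0919 0.1033] axis 0.82 jaw 2.39
px [367. 143.] cen [0.431  0.2323] boxc [0.4305 0.2321] size [0.025  0.0356] axis 0.66 jaw 2.23
px [306. 137.] cen [0.4214 0.3034] boxc [0.4213 0.3033] size [0.0251 0.0335] axis 1.74 jaw 0.17
px [252. 118.] cen [0.4276 0.3682] boxc [0.4274 0.3681] size [0.0258 0.0325] axis 0.24 jaw 1.81
px [381.  84.] cen [0.4985 0.236 ] boxc [0.4983 0.2356] size [0.0253 0.0354] axis 2.59 jaw 1.02
px [261.  52.] cen [0.4995 0.3725] boxc [0.4995 0.3724] size [0.0249 0.0359] axis 0.82 jaw 2.39
t 9.03 tcp [0.3978 0.2874 0.297 ] jawyaw -1.333 q6 1.74 F [-0.1 -1.  -0.4] gap 0.936
  shift [0.1978 0.0142 0.0583] turn 1.508  toolx [ 0.019 -0.005 -1.   ]
```

```bash
python3 - <<'E'
from h import *
go([.430,.233,.10],2.23)
E
```

```text
t 9.03 tcp [0.3978 0.2874 0.297 ] jawyaw -1.333 q6 1.74 F [-0.1 -1.  -0.4] gap 0.936
  shift [0.1978 0.0152 0.0586] turn -0.422  toolx [ 0.019 -0.005 -1.   ]
```

Call:
step_arm:
  commands:
    - [0.03,0.005,0.02,-0.12]
    - [0.06,0.01,0.04,-0.24]
    - [0.1,0.015,0.058,-0.36]
    - [0.14,0.015,0.058,-0.42]
    - [0.175,0.015,0.058,-0.42]
    - [0.197,0.015,0.058,-0.42]
    - [0.197,0.015,0.058,-0.42]
    - [0.197,0.015,0.058,-0.42]
  jaw: 0.06

```text
t: 9.7
tcp_pos: [0.4295, 0.2321, 0.1001]
tool_rot: [0.313, 0.628, -0.312, 0.64]
force: [0.3, 0.3, 0.3]
finger_gap: 0.704
```

```bash
python3 - <<'E'
from h import *
I,p=snap("wrist"); cv2.imwrite("pics/i1.png",I[:,:,::-1])
chunks(I,p)
go([.430,.233,.022],2.23)
E
```

```text
px [571. 337.] cen [0.4657 0.0226] boxc [0.4652 0.0078] size [0.0144 0.0677] axis 1.50 jaw 3.07
px [104. 300.] cen [0.2888 0.309 ] boxc [0.288  0.3057] size [0.0255 0.0302] axis 0.65 jaw 2.22
px [315. 209.] cen [0.4305 0.2329] boxc [0.43   0.2326] size [0.0251 0.0397] axis 0.67 jaw 2.24
px [213. 155.] cen [0.4205 0.3043] boxc [0.4202 0.3043] size [0.0276 0.0365] axis 1.75 jaw 0.18
px [378. 122.] cen [0.4979 0.2363] boxc [0.498 0.236] size [0.0265 0.0362] axis 2.60 jaw 1.03
px [125.  79.] cen [0.4266 0.3687] boxc [0.426  0.3683] size [0.0299 0.0366] axis 0.24 jaw 1.81
t 9.75 tcp [0.4305 0.2327 0.1014] jawyaw -0.915 q6 1.20 F [ 1.  -0.8  1. ] gap 0.706
  shift [ 0.0794 -0.0012 -0.0018] turn -0.003  toolx [ 0.019 -0.005 -1.   ]
```

View pics/i1.png

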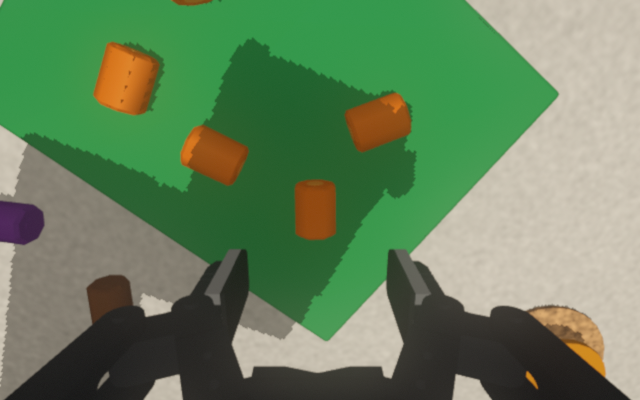

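Call:
step_arm:
  commands:
    - [0.03,0,-0.001,0]
    - [0.06,-0.001,-0.002,0]
    - [0.078,-0.001,-0.002,0]
    - [0.078,-0.001,-0.002,0]
    - [0.078,-0.001,-0.002,0]

```text
t: 10.17
tcp_pos: [0.431, 0.2335, 0.0246]
tool_rot: [0.314, 0.627, -0.311, 0.642]
force: [-0.5, 0.3, -0.2]
finger_gap: 0.704
```

Call:
step_arm:
  commands:
    - [0,0,0,0]
    - [0,0,0,0]
    - [0,0,0,0]
    - [0,0,0,0]
    - [0,0,0,0]
    - [0,0,0,0]
  jaw: 0.015
  grip_force: 25

```text
t: 10.67
tcp_pos: [0.4324, 0.2339, 0.0265]
tool_rot: [0.315, 0.626, -0.309, 0.643]
force: [0.2, 0.9, 8.5]
finger_gap: 0.29
```

```bash
python3 - <<'E'
from h import *
I,p=snap("wrist"); cv2.imwrite("pics/i2.png",I[:,:,::-1])
go([.430,.233,.34])
E
```

```text
t 10.72 tcp [0.4324 0.2339 0.0265] jawyaw -0.915 q6 1.21 F [-0.3  0.6  9.2] gap 0.285
  shift [-0.3135  0.003   0.005 ] turn 0  toolx [ 0.025 -0.004 -1.   ]
```

View pics/i2.png

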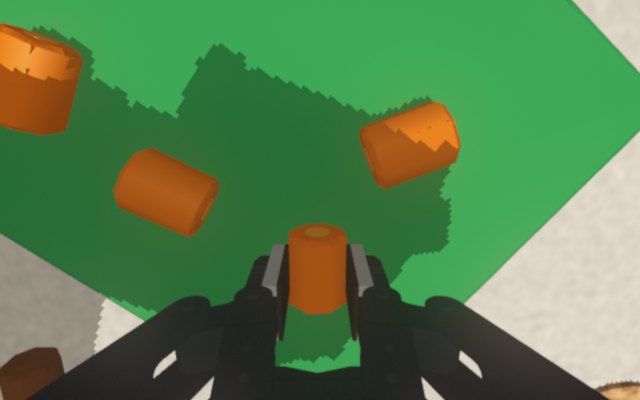

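Call:
step_arm:
  commands:
    - [-0.01,0,0,0]
    - [-0.05,0,0,0]
    - [-0.09,0,0,0]
    - [-0.13,0,0,0]
    - [-0.17,0,0,0]
    - [-0.21,0,0,0]
    - [-0.25,0,0,0]
    - [-0.28,0,0,0]

```text
t: 11.38
tcp_pos: [0.4253, 0.2351, 0.3113]
tool_rot: [0.316, 0.624, -0.308, 0.644]
force: [0.9, 0.0, -0.1]
finger_gap: 0.288
```

```bash
python3 - <<'E'
from h import *
go([.62,-.0945,.32])
E
```

```text
t 11.38 tcp [0.4253 0.2351 0.3113] jawyaw -0.915 q6 1.20 F [ 0.9  0.  -0.1] gap 0.288
  shift [-0.002  -0.0468  0.3801] turn 0  toolx [ 0.031 -0.002 -1.   ]
```

Call:
step_arm:
  commands:
    - [-0.005,-0.005,0.04,0]
    - [-0.01,-0.01,0.08,0]
    - [-0.015,-0.015,0.12,0]
    - [-0.015,-0.02,0.16,0]
    - [-0.015,-0.025,0.2,0]
    - [-0.015,-0.03,0.24,0]
    - [-0.015,-0.035,0.28,0]
    - [-0.015,-0.04,0.32,0]

```text
t: 12.05
tcp_pos: [0.5881, -0.0443, 0.3333]
tool_rot: [0.316, 0.624, -0.308, 0.645]
force: [0.6, 0.8, 0.6]
finger_gap: 0.284
```

```bash
python3 - <<'E'
from h import *
go([.62,-.0945,.31])
E
```

```text
t 12.05 tcp [ 0.5881 -0.0443  0.3333] jawyaw -0.915 q6 0.65 F [0.6 0.8 0.6] gap 0.284
  shift [ 0.0244 -0.0059  0.0587] turn 0  toolx [ 0.031 -0.002 -1.   ]
```

Call:
step_arm:
  commands:
    - [0.0,-0.004,0.035,0]
    - [0.005,-0.006,0.059,0]
    - [0.015,-0.006,0.059,0]
    - [0.024,-0.006,0.059,0]
    - [0.024,-0.006,0.059,0]
    - [0.024,-0.006,0.059,0]

```text
t: 12.55
tcp_pos: [0.6186, -0.0933, 0.3099]
tool_rot: [0.316, 0.625, -0.308, 0.644]
force: [0.5, 0.3, -0.3]
finger_gap: 0.29
```

```bash
python3 - <<'E'
from h import *
I,p=snap("wrist"); cv2.imwrite("pics/j1.png",I[:,:,::-1])
go([.62,-.0945,.27]); print(proj(p,[.62,-.0945,.258]))
T,pt=snap("side"); cv2.imwrite("pics/j2.png",cv2.resize(T[60:220,240:400,::-1],None,fx=3.5,fy=3.5,interpolation=2))
E
```

```text
t 12.60 tcp [ 0.6192 -0.0933  0.3106] jawyaw -0.913 q6 0.58 F [ 0.6 -1.5  0.3] gap 0.287
  shift [ 0.0406 -0.0011  0.0006] turn 0  toolx [ 0.031 -0.002 -1.   ]
[318.01871498 223.96195248]
```

View pics/j1.png

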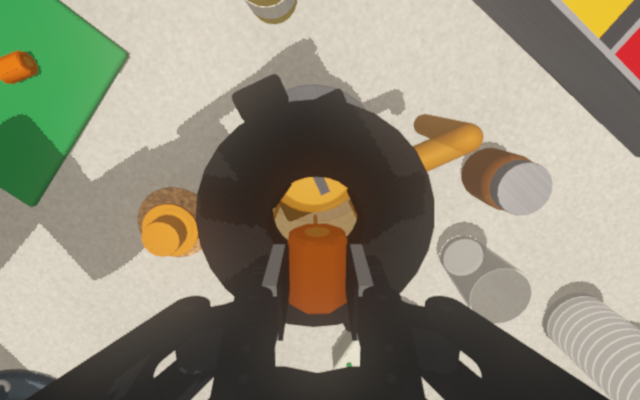

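View pics/j2.png

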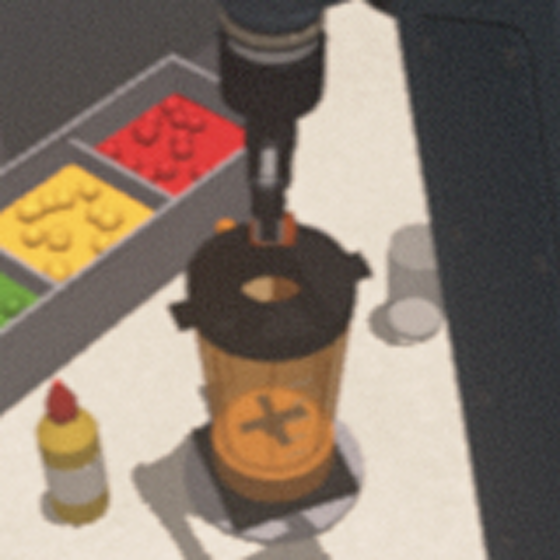

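Call:
step_arm:
  commands:
    - [0.02,0,-0.001,0]
    - [0.035,0,-0.001,0]
    - [0.042,0,-0.001,0]
    - [0.042,0,-0.001,0]
    - [0.042,0,-0.001,0]

```text
t: 13.07
tcp_pos: [0.6205, -0.0923, 0.2696]
tool_rot: [0.316, 0.624, -0.307, 0.645]
force: [0.3, -0.7, -0.5]
finger_gap: 0.291
```

Call:
step_arm:
  commands:
    - [0,0,0,0]
    - [0,0,0,0]
    - [0,0,0,0]
    - [0,0,0,0]
  jaw: 0.06

```text
t: 13.4
tcp_pos: [0.6208, -0.0924, 0.2704]
tool_rot: [0.316, 0.624, -0.307, 0.646]
force: [-0.4, 0.1, -0.6]
finger_gap: 0.702
```

```bash
python3 - <<'E'
from h import *
I,p=snap("wrist"); cv2.imwrite("pics/k1.png",I[:,:,::-1])
go([.62,-.0945,.34])
E
```

```text
t 13.45 tcp [ 0.6207 -0.0924  0.2702] jawyaw -0.913 q6 0.58 F [-0.8 -1.1 -0.8] gap 0.698
  shift [-0.0698 -0.0001  0.0028] turn 0  toolx [ 0.033 -0.002 -0.999]
```

View pics/k1.png

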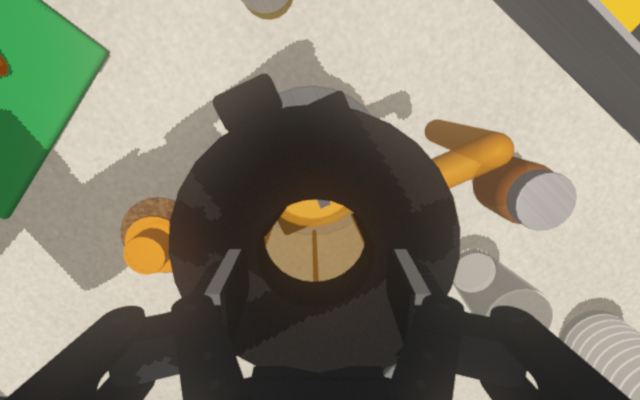

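```bash
python3 - <<'E'
from h import *
p=optics.camera_params("wrist")
print("hole",onz(p,315,240,.258))
go([.49,.2363,.33],1.02)
E
```

```text
hole [ 0.62575492 -0.08797783  0.258     ]
t 13.45 tcp [ 0.6207 -0.0924  0.2702] jawyaw -0.913 q6 0.58 F [-0.8 -1.1 -0.8] gap 0.698
  shift [-0.0649  0.0993 -0.3385] turn 1.209  toolx [ 0.033 -0.002 -0.999]
```

Call:
step_arm:
  commands:
    - [-0.03,0,0,0]
    - [-0.055,0.005,-0.02,0.12]
    - [-0.06,0.016,-0.055,0.24]
    - [-0.06,0.027,-0.092,0.36]
    - [-0.06,0.038,-0.13,0.48]
    - [-0.06,0.05,-0.167,0.6]
    - [-0.06,0.06,-0.205,0.72]
    - [-0.06,0.072,-0.243,0.84]

```text
t: 14.12
tcp_pos: [0.527, 0.1427, 0.3269]
tool_rot: [0.551, 0.445, -0.534, 0.462]
force: [0.1, 1.2, -0.9]
finger_gap: 0.708
```

```bash
python3 - <<'E'
from h import *
go([.498,.2363,.20],1.02)
E
```

```text
t 14.12 tcp [0.527  0.1427 0.3269] jawyaw -1.749 q6 1.81 F [ 0.1  1.2 -0.9] gap 0.708
  shift [ 0.1257 -0.0494 -0.0865] turn 0.372  toolx [ 0.033 -0.002 -0.999]
```

Call:
step_arm:
  commands:
    - [0.02,-0.018,-0.033,0.12]
    - [0.045,-0.036,-0.066,0.24]
    - [0.08,-0.049,-0.086,0.36]
    - [0.12,-0.049,-0.086,0.372]
    - [0.16,-0.049,-0.086,0.372]
    - [0.2,-0.048,-0.085,0.372]

```text
t: 14.62
tcp_pos: [0.5014, 0.2358, 0.1281]
tool_rot: [0.627, 0.339, -0.606, 0.353]
force: [1.9, 0.1, -0.5]
finger_gap: 0.702
```

```bash
python3 - <<'E'
from h import *
I,p=snap("wrist"); cv2.imwrite("pics/l1.png",I[:,:,::-1])
chunks(I,p)
go([.498,.2363,.022],1.03)
E
```

```text
px [243. 355.] cen [0.4218 0.3594] boxc [0.4212 0.3578] size [0.0164 0.0381] axis 2.83 jaw 1.26
px [300. 326.] cen [0.4207 0.3036] boxc [0.4206 0.3041] size [0.0297 0.0446] axis 1.77 jaw 0.20
px [170. 288.] cen [0.5018 0.3738] boxc [0.4992 0.3732] size [0.0316 0.039 ] axis 0.82 jaw 2.39
px [322. 207.] cen [0.497  0.2367] boxc [0.4963 0.2369] size [0.0258 0.039 ] axis 2.58 jaw 1.01
px [609. 109.] cen [0.4564 0.037 ] boxc [0.4533 0.0392] size [0.0411 0.0891] axis 2.82 jaw 1.25
t 14.67 tcp [0.4964 0.2334 0.1183] jawyaw -2.121 q6 2.37 F [-2.4 -2.4 -7.8] gap 0.697
  shift [ 0.0963 -0.0019 -0.003 ] turn -0.009  toolx [ 0.017 -0.006 -1.   ]
```

View pics/l1.png

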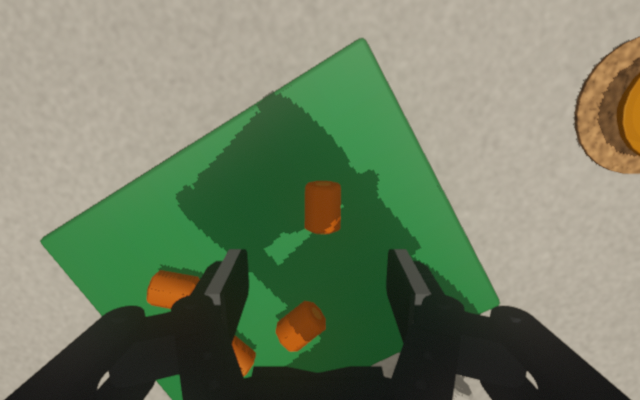

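Call:
step_arm:
  commands:
    - [0.03,-0.001,-0.002,0]
    - [0.06,-0.002,-0.003,0]
    - [0.085,-0.002,-0.003,0]
    - [0.095,-0.002,-0.003,0]
    - [0.095,-0.002,-0.003,0]

```text
t: 15.08
tcp_pos: [0.4971, 0.236, 0.0221]
tool_rot: [0.62, 0.341, -0.614, 0.35]
force: [0.4, -0.1, 0.5]
finger_gap: 0.707
```

```bash
python3 - <<'E'
from h import *
go([.498,.2363,.023],1.02)
E
```

```text
t 15.08 tcp [0.4971 0.236  0.0221] jawyaw -2.121 q6 2.38 F [ 0.4 -0.1  0.5] gap 0.707
  shift [-0.0009  0.0006 -0.0007] turn 0.001  toolx [ 0.014 -0.007 -1.   ]
```

Close, moving up slightly to offset the finger swing.

Call:
step_arm:
  commands:
    - [-0.002,0,0,0]
    - [-0.003,0,0,0]
    - [-0.003,0,0,0]
    - [-0.003,0,0,0]
    - [-0.003,0,0,0]
    - [-0.003,0,0,0]
  jaw: 0.015

```text
t: 15.58
tcp_pos: [0.4987, 0.2363, 0.0274]
tool_rot: [0.622, 0.34, -0.612, 0.351]
force: [-0.3, -0.6, 7.3]
finger_gap: 0.286
```

Call:
step_arm:
  commands:
    - [-0.01,0,0,0]
    - [-0.05,0,0,0]
    - [-0.09,0,0,0]
    - [-0.13,0,0,0]
    - [-0.17,0,0,0]
    - [-0.21,0,0,0]
    - [-0.25,0,0,0]
    - [-0.28,0,0,0]

```text
t: 16.25
tcp_pos: [0.4937, 0.2384, 0.3126]
tool_rot: [0.624, 0.34, -0.61, 0.351]
force: [0.1, 0.3, -0.6]
finger_gap: 0.287
```

```bash
python3 - <<'E'
from h import *
I,p=snap("wrist"); cv2.imwrite("pics/l2.png",I[:,:,::-1])
go([.62,-.0945,.32])
E
```

```text
t 16.30 tcp [0.4968 0.2393 0.3183] jawyaw -2.120 q6 2.38 F [ 1.8 -0.2  3.4] gap 0.290
  shift [0.0033 0.2794 0.2203] turn 0  toolx [ 0.035 -0.002 -0.999]
```

View pics/l2.png

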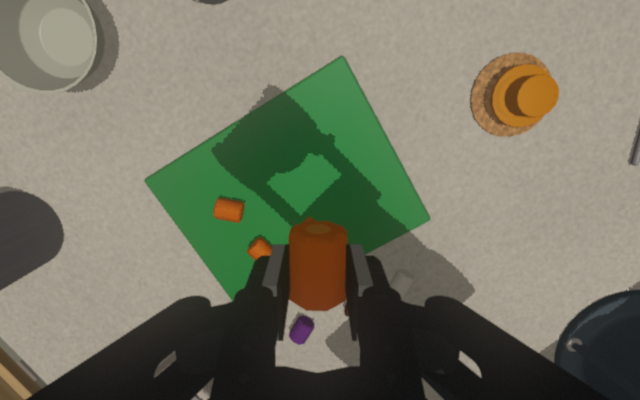

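Call:
step_arm:
  commands:
    - [-0.005,0.03,0.024,0]
    - [-0.01,0.06,0.048,0]
    - [-0.01,0.09,0.071,0]
    - [-0.01,0.12,0.095,0]
    - [-0.01,0.15,0.118,0]
    - [-0.01,0.18,0.142,0]
    - [-0.01,0.21,0.166,0]
    - [-0.008,0.24,0.19,0]

```text
t: 16.97
tcp_pos: [0.6018, -0.0497, 0.3319]
tool_rot: [0.628, 0.338, -0.606, 0.352]
force: [0.5, 1.4, -0.6]
finger_gap: 0.288
```

```bash
python3 - <<'E'
from h import *
go([.62,-.0945,.31])
E
```

```text
t 16.97 tcp [ 0.6018 -0.0497  0.3319] jawyaw -2.120 q6 1.85 F [ 0.5  1.4 -0.6] gap 0.288
  shift [0.0227 0.0382 0.0291] turn 0  toolx [ 0.037 -0.002 -0.999]
```

Call:
step_arm:
  commands:
    - [0.0,0.025,0.02,0]
    - [0.01,0.038,0.029,0]
    - [0.035,0.038,0.029,0]
    - [0.055,0.038,0.029,0]
    - [0.062,0.038,0.029,0]
    - [0.062,0.038,0.029,0]

```text
t: 17.47
tcp_pos: [0.6194, -0.0932, 0.2683]
tool_rot: [0.626, 0.34, -0.607, 0.351]
force: [0.0, 0.1, -0.4]
finger_gap: 0.288
```

```bash
python3 - <<'E'
from h import *
I,p=snap("wrist"); cv2.imwrite("pics/m1.png",I[:,:,::-1])
go([.62,-.0945,.27])
E
```

```text
t 17.52 tcp [ 0.6206 -0.0934  0.2701] jawyaw -2.119 q6 1.78 F [ 0.6 -0.2 -0.4] gap 0.283
  shift [0.0001 0.0001 0.0012] turn 0  toolx [ 0.035 -0.001 -0.999]
```

View pics/m1.png

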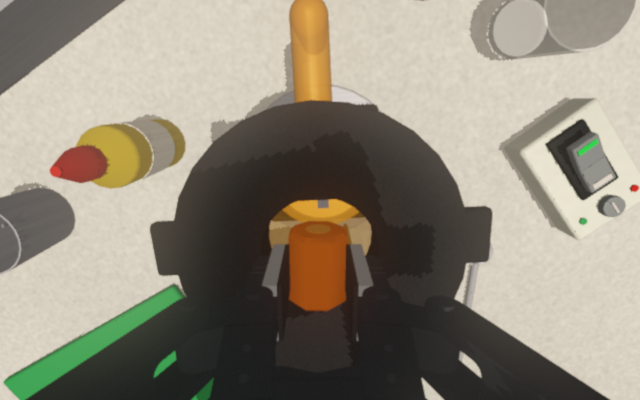

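Call:
step_arm:
  commands:
    - [0,0,0.001,0]
    - [0,0,0.001,0]
    - [0,0,0.001,0]
    - [0,0,0.001,0]
  jaw: 0.06

```text
t: 17.85
tcp_pos: [0.6205, -0.0941, 0.2713]
tool_rot: [0.628, 0.339, -0.606, 0.353]
force: [-0.2, -0.2, -0.3]
finger_gap: 0.702
```

```bash
python3 - <<'E'
from h import *
I,p=snap("wrist"); cv2.imwrite("pics/m2.png",I[:,:,::-1])
go([.498,.35,.33],2.39)
E
```

```text
t 17.90 tcp [ 0.6204 -0.0942  0.2711] jawyaw -2.119 q6 1.78 F [0.5 0.7 0.2] gap 0.705
  shift [-0.0641 -0.3341 -0.3162] turn -1.368  toolx [ 0.036 -0.002 -0.999]
```

View pics/m2.png

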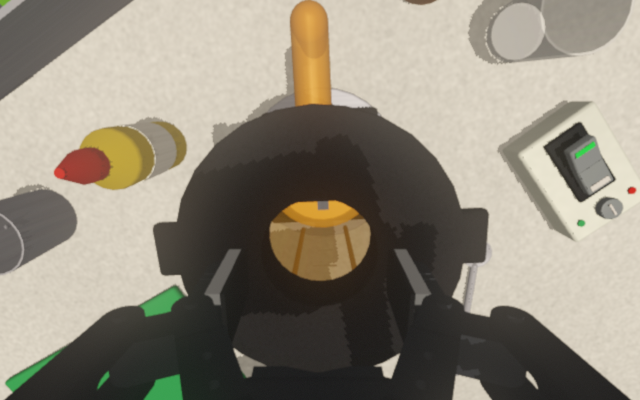

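Call:
step_arm:
  commands:
    - [-0.03,0,0,0]
    - [-0.055,-0.015,-0.014,-0.12]
    - [-0.06,-0.043,-0.041,-0.24]
    - [-0.06,-0.07,-0.066,-0.36]
    - [-0.06,-0.098,-0.093,-0.48]
    - [-0.06,-0.126,-0.119,-0.6]
    - [-0.06,-0.154,-0.146,-0.72]
    - [-0.06,-0.182,-0.172,-0.84]

```text
t: 18.57
tcp_pos: [0.5521, 0.1493, 0.3289]
tool_rot: [0.428, 0.557, -0.413, 0.579]
force: [0.8, 0.6, -0.0]
finger_gap: 0.703
```

```bash
python3 - <<'E'
from h import *
go([.490,.365,.25],2.39)
E
```

```text
t 18.57 tcp [0.5521 0.1493 0.3289] jawyaw -1.274 q6 1.35 F [ 0.8  0.6 -0. ] gap 0.703
  shift [ 0.0762  0.001  -0.2254] turn -0.522  toolx [ 0.038 -0.002 -0.999]
```

Call:
step_arm:
  commands:
    - [0.005,0,-0.04,-0.12]
    - [0.01,0,-0.08,-0.24]
    - [0.02,0,-0.12,-0.36]
    - [0.03,0,-0.16,-0.48]
    - [0.04,0.001,-0.2,-0.522]
    - [0.06,0.001,-0.225,-0.522]
    - [0.1,0.002,-0.226,-0.522]
    - [0.14,0.002,-0.226,-0.522]

```text
t: 19.23
tcp_pos: [0.4939, 0.3689, 0.1872]
tool_rot: [0.265, 0.644, -0.252, 0.672]
force: [0.7, 0.4, -1.3]
finger_gap: 0.703
```

```bash
python3 - <<'E'
from h import *
I,p=snap("wrist"); cv2.imwrite("pics/n1.png",I[:,:,::-1])
chunks(I,p)
go([.499,.3727,.10],2.39)
E
```

```text
px [302. 283.] cen [0.421  0.3036] boxc [0.4211 0.303 ] size [0.0293 0.0393] axis 1.77 jaw 0.20
px [258. 233.] cen [0.4268 0.3684] boxc [0.4263 0.3681] size [0.0255 0.0415] axis 0.24 jaw 1.81
px [312. 178.] cen [0.4981 0.3721] boxc [0.4978 0.3717] size [0.0247 0.0363] axis 0.83 jaw 2.40
t 19.28 tcp [0.4887 0.3648 0.1771] jawyaw -0.750 q6 1.23 F [-1.9 -0.5 -5.3] gap 0.703
  shift [0.0773 0.0118 0.0003] turn 0.002  toolx [ 0.026 -0.007 -1.   ]
```

View pics/n1.png

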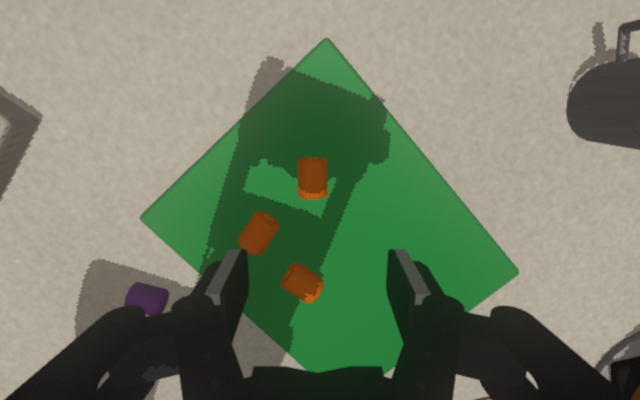

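Call:
step_arm:
  commands:
    - [0.03,0.006,0,0]
    - [0.06,0.011,0,0]
    - [0.09,0.011,0,0]
    - [0.12,0.011,-0.001,0]
    - [0.145,0.0105,-0.001,0]
    - [0.153,0.0105,-0.001,0]
    - [0.153,0.0105,-0.001,0]
    - [0.153,0.0105,-0.001,0]

```text
t: 19.95
tcp_pos: [0.5001, 0.3723, 0.0254]
tool_rot: [0.26, 0.648, -0.258, 0.668]
force: [-0.6, -0.1, 0.7]
finger_gap: 0.698
```

```bash
python3 - <<'E'
from h import *
go([.4985,.3724,.024],2.40)
E
```

```text
t 19.95 tcp [0.5001 0.3723 0.0254] jawyaw -0.750 q6 1.24 F [-0.6 -0.1  0.7] gap 0.698
  shift [ 0.0014 -0.001  -0.0012] turn -0.009  toolx [ 0.027 -0.007 -1.   ]
```

Call:
step_arm:
  commands:
    - [0,-0.001,-0.001,0]
    - [0,-0.001,-0.001,0]
    - [-0.001,-0.001,-0.001,0]
    - [-0.001,-0.001,-0.001,0]
    - [-0.001,-0.001,-0.001,0]
    - [-0.001,-0.001,-0.001,0]
  jaw: 0.015

```text
t: 20.45
tcp_pos: [0.4996, 0.3729, 0.0282]
tool_rot: [0.261, 0.647, -0.257, 0.668]
force: [-1.2, -0.1, 7.4]
finger_gap: 0.285
```

Call:
step_arm:
  commands:
    - [-0.01,0,0,0]
    - [-0.05,0,0,0]
    - [-0.09,0,0,0]
    - [-0.13,0,0,0]
    - [-0.17,0,0,0]
    - [-0.21,0,0,0]
    - [-0.25,0,0,0]
    - [-0.28,0,0,0]

```text
t: 21.12
tcp_pos: [0.4914, 0.3747, 0.3129]
tool_rot: [0.262, 0.646, -0.255, 0.67]
force: [0.9, 0.4, 0.5]
finger_gap: 0.281
```

```bash
python3 - <<'E'
from h import *
I,p=snap("wrist"); cv2.imwrite("pics/n2.png",cv2.resize(I[:,:,::-1],None,fx=.6,fy=.6))
go([.62,-.0945,.33])
E
```

```text
t 21.17 tcp [0.4941 0.3763 0.3192] jawyaw -0.750 q6 1.23 F [1.6 1.4 3.7] gap 0.286
  shift [-0.0062 -0.2586  0.4132] turn 0  toolx [ 0.045  0.002 -0.999]
```

View pics/n2.png

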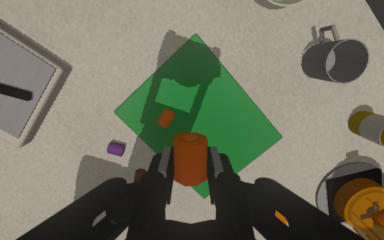

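Call:
step_arm:
  commands:
    - [-0.005,-0.02,0.032,0]
    - [-0.015,-0.041,0.065,0]
    - [-0.02,-0.062,0.099,0]
    - [-0.02,-0.083,0.132,0]
    - [-0.02,-0.104,0.166,0]
    - [-0.02,-0.125,0.2,0]
    - [-0.02,-0.146,0.233,0]
    - [-0.02,-0.167,0.267,0]

```text
t: 21.83
tcp_pos: [0.5742, 0.0704, 0.3425]
tool_rot: [0.265, 0.643, -0.252, 0.672]
force: [0.4, -0.2, -0.6]
finger_gap: 0.283
```

```bash
python3 - <<'E'
from h import *
go([.62,-.0945,.32])
E
```

```text
t 21.83 tcp [0.5742 0.0704 0.3425] jawyaw -0.750 q6 0.67 F [ 0.4 -0.2 -0.6] gap 0.283
  shift [ 0.0242 -0.0903  0.1451] turn 0  toolx [ 0.045  0.002 -0.999]
```

Call:
step_arm:
  commands:
    - [0.0,-0.02,0.034,0]
    - [0.0,-0.041,0.067,0]
    - [0.0,-0.062,0.1,0]
    - [0.005,-0.083,0.133,0]
    - [0.02,-0.09,0.144,0]
    - [0.045,-0.092,0.1435,0]
    - [0.065,-0.092,0.1435,0]
    - [0.074,-0.092,0.1435,0]

```text
t: 22.5
tcp_pos: [0.6178, -0.0947, 0.2671]
tool_rot: [0.266, 0.645, -0.253, 0.67]
force: [-0.7, 0.3, -0.6]
finger_gap: 0.288
```

```bash
python3 - <<'E'
from h import *
I,p=snap("wrist"); cv2.imwrite("pics/o1.png",I[:,:,::-1])
go([.62,-.0945,.27])
E
```

```text
t 22.55 tcp [ 0.6176 -0.0941  0.2663] jawyaw -0.750 q6 0.41 F [-1.1  0.1 -1.7] gap 0.282
  shift [-0.0036  0.0015  0.0021] turn 0  toolx [ 0.038  0.005 -0.999]
```

View pics/o1.png

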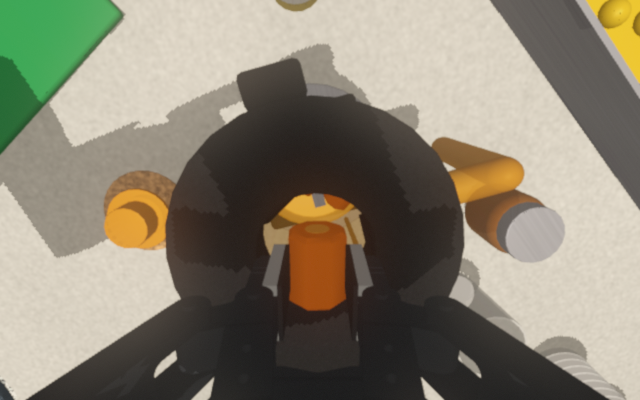

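Centred and an earlier chunk is visible in the jug; release.

Call:
step_arm:
  commands:
    - [-0.003,0.001,0,0]
    - [-0.003,0.001,0,0]
    - [-0.003,0.001,0,0]
    - [-0.003,0.001,0,0]
  jaw: 0.06

```text
t: 22.88
tcp_pos: [0.619, -0.0933, 0.2711]
tool_rot: [0.265, 0.645, -0.252, 0.671]
force: [0.5, -0.5, -0.5]
finger_gap: 0.705
```

```bash
python3 - <<'E'
from h import *
I,p=snap("wrist"); cv2.imwrite("pics/o2.png",I[:,:,::-1])
go([.44,.33,.33],1.81)
E
```

```text
t 22.93 tcp [ 0.6188 -0.0933  0.2709] jawyaw -0.750 q6 0.41 F [ 0.7 -0.4 -0.4] gap 0.706
  shift [-0.0647  0.1899 -0.4176] turn 0.582  toolx [ 0.04   0.004 -0.999]
```

View pics/o2.png

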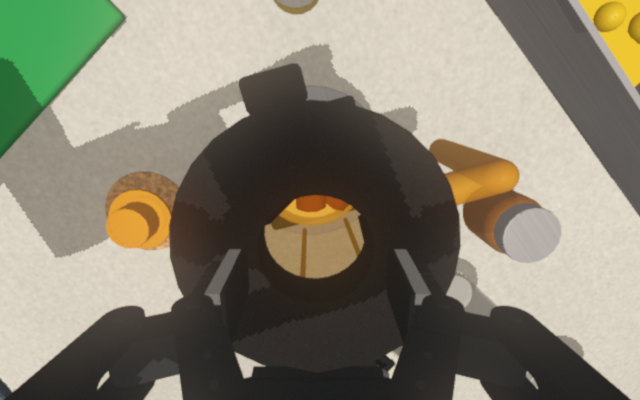

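Call:
step_arm:
  commands:
    - [-0.03,0,0,0]
    - [-0.055,0.007,-0.015,0.08]
    - [-0.062,0.022,-0.048,0.17]
    - [-0.065,0.037,-0.082,0.26]
    - [-0.065,0.052,-0.115,0.35]
    - [-0.065,0.067,-0.148,0.44]
    - [-0.065,0.083,-0.182,0.53]
    - [-0.065,0.098,-0.215,0.58]

```text
t: 23.6
tcp_pos: [0.5249, 0.1263, 0.334]
tool_rot: [0.448, 0.545, -0.427, 0.566]
force: [0.7, -0.1, -0.3]
finger_gap: 0.707
```

```bash
python3 - <<'E'
from h import *
go([.420,.36,.25],1.81)
E
```

```text
t 23.60 tcp [0.5249 0.1263 0.334 ] jawyaw -1.333 q6 1.36 F [ 0.7 -0.1 -0.3] gap 0.707
  shift [ 0.0805 -0.0504 -0.2523] turn -0.002  toolx [ 0.042  0.004 -0.999]
```

Call:
step_arm:
  commands:
    - [0.005,-0.008,-0.038,0]
    - [0.015,-0.016,-0.077,0]
    - [0.025,-0.024,-0.116,0]
    - [0.035,-0.032,-0.155,0]
    - [0.045,-0.04,-0.194,0]
    - [0.06,-0.047,-0.23,0]
    - [0.1,-0.05,-0.252,0]
    - [0.14,-0.05,-0.253,0]

```text
t: 24.27
tcp_pos: [0.4231, 0.3661, 0.1948]
tool_rot: [0.45, 0.545, -0.422, 0.568]
force: [1.5, -0.0, -0.8]
finger_gap: 0.703
```

```bash
python3 - <<'E'
from h import *
I,p=snap("wrist"); cv2.imwrite("pics/p1.png",I[:,:,::-1])
chunks(I,p)
go([.427,.3684,.024],1.81)
E
```

```text
px [343. 337.] cen [0.2765 0.3023] boxc [0.2803 0.3051] size [0.0188 0.0299] axis 0.55 jaw 2.12
px [630. 259.] cen [0.4253 0.0562] boxc [0.4237 0.0576] size [0.0208 0.0762] axis 0.46 jaw 2.03
px [382. 204.] cen [0.4209 0.3031] boxc [0.4209 0.303 ] size [0.0272 0.0368] axis 1.76 jaw 0.19
px [315. 181.] cen [0.4267 0.3685] boxc [0.4261 0.3681] size [0.0248 0.0361] axis 0.24 jaw 1.81
t 24.32 tcp [0.4181 0.3614 0.1844] jawyaw -1.330 q6 1.86 F [-1.6 -1.2 -6. ] gap 0.706
  shift [ 0.1605  0.0053 -0.006 ] turn 0.002  toolx [ 0.032 -0.001 -0.999]
```

View pics/p1.png

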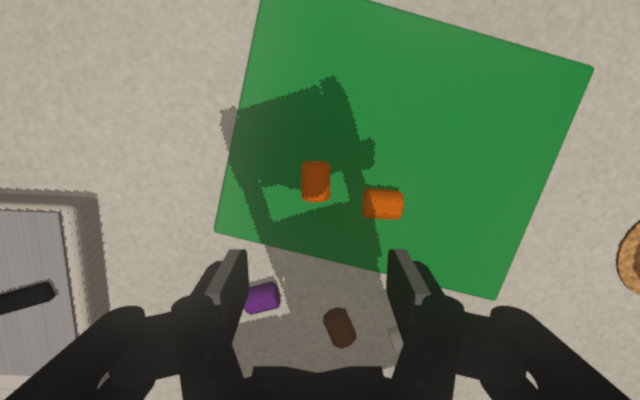

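Call:
step_arm:
  commands:
    - [0.03,0.003,-0.003,0]
    - [0.06,0.005,-0.005,0]
    - [0.09,0.005,-0.006,0]
    - [0.12,0.005,-0.006,0]
    - [0.145,0.005,-0.006,0]
    - [0.158,0.005,-0.006,0]
    - [0.158,0.005,-0.006,0]
    - [0.158,0.005,-0.006,0]
  jaw: 0.046

```text
t: 24.98
tcp_pos: [0.4274, 0.3682, 0.0271]
tool_rot: [0.443, 0.547, -0.429, 0.566]
force: [0.0, -1.0, 0.6]
finger_gap: 0.539
```

```bash
python3 - <<'E'
from h import *
go([.4268,.3684,.024],1.81)
E
```

```text
t 24.98 tcp [0.4274 0.3682 0.0271] jawyaw -1.330 q6 1.88 F [ 0.  -1.   0.6] gap 0.539
  shift [ 0.0031 -0.0007 -0.0003] turn 0.002  toolx [ 0.032 -0.001 -0.999]
```

Call:
step_arm:
  commands:
    - [0.002,-0.001,0,0]
    - [0.002,-0.001,0,0]
    - [0.001,-0.001,0,0]
    - [0.001,-0.001,0,0]
    - [0.001,-0.001,0,0]
    - [0.001,-0.001,0,0]
  jaw: 0.015

```text
t: 25.48
tcp_pos: [0.4268, 0.3682, 0.0269]
tool_rot: [0.443, 0.547, -0.429, 0.566]
force: [-0.7, -1.2, 5.7]
finger_gap: 0.289
```

Call:
step_arm:
  commands:
    - [-0.01,0,0,0]
    - [-0.05,0,0,0]
    - [-0.09,0,0,0]
    - [-0.13,0,0,0]
    - [-0.17,0,0,0]
    - [-0.21,0,0,0]
    - [-0.25,0,0,0]
    - [-0.28,0,0,0]

```text
t: 26.15
tcp_pos: [0.4174, 0.3685, 0.3112]
tool_rot: [0.445, 0.546, -0.427, 0.566]
force: [0.9, -0.6, 0.3]
finger_gap: 0.288
```

```bash
python3 - <<'E'
from h import *
I,p=snap("wrist"); cv2.imwrite("pics/p2.png",cv2.resize(I[:,:,::-1],None,fx=.6,fy=.6))
go([.62,-.0945,.33])
E
```

```text
t 26.20 tcp [0.4201 0.3704 0.3169] jawyaw -1.329 q6 1.87 F [1.5 0.2 4.4] gap 0.287
  shift [-0.0073  0.0834  0.4992] turn 0  toolx [ 0.047  0.008 -0.999]
```

View pics/p2.png

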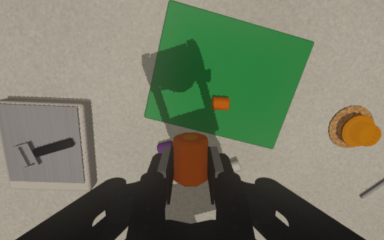

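Call:
step_arm:
  commands:
    - [-0.005,0.006,0.038,0]
    - [-0.015,0.013,0.077,0]
    - [-0.02,0.019,0.116,0]
    - [-0.02,0.026,0.155,0]
    - [-0.02,0.032,0.194,0]
    - [-0.02,0.039,0.233,0]
    - [-0.02,0.045,0.272,0]
    - [-0.02,0.052,0.311,0]

```text
t: 26.87
tcp_pos: [0.5435, 0.0789, 0.3407]
tool_rot: [0.448, 0.545, -0.424, 0.568]
force: [-0.2, -0.5, -0.0]
finger_gap: 0.288
```

```bash
python3 - <<'E'
from h import *
go([.62,-.0945,.27])
E
```

```text
t 26.87 tcp [0.5435 0.0789 0.3407] jawyaw -1.329 q6 1.26 F [-0.2 -0.5 -0. ] gap 0.288
  shift [0.0728 0.0294 0.1864] turn 0  toolx [ 0.046  0.008 -0.999]
```

Call:
step_arm:
  commands:
    - [0.0,0.006,0.038,0]
    - [0.0,0.012,0.076,0]
    - [0.0,0.018,0.114,0]
    - [0.0,0.024,0.152,0]
    - [0.01,0.03,0.183,0]
    - [0.03,0.03,0.187,0]
    - [0.055,0.03,0.187,0]
    - [0.072,0.03,0.187,0]

```text
t: 27.53
tcp_pos: [0.6196, -0.0958, 0.2687]
tool_rot: [0.449, 0.546, -0.425, 0.566]
force: [-0.5, -0.0, -0.3]
finger_gap: 0.29
```

```bash
python3 - <<'E'
from h import *
I,p=snap("wrist"); cv2.imwrite("pics/q1.png",I[:,:,::-1])
go([.62,-.0945,.27])
E
```

```text
t 27.58 tcp [ 0.6176 -0.0946  0.2652] jawyaw -1.331 q6 0.98 F [-0.2  0.8 -2.3] gap 0.286
  shift [-0.0047  0.0026  0.0005] turn 0  toolx [ 0.037  0.011 -0.999]
```

View pics/q1.png

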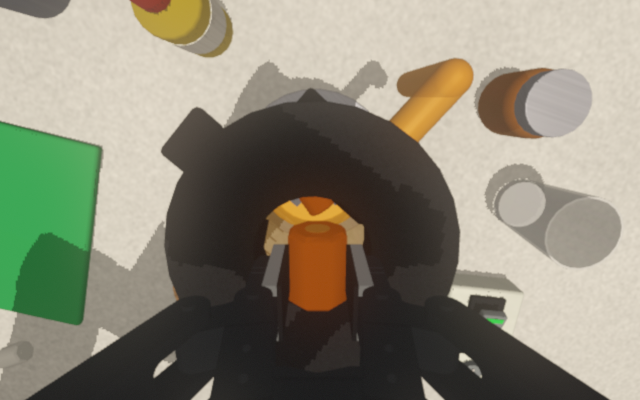

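Call:
step_arm:
  commands:
    - [-0.004,0.001,0,0]
    - [-0.004,0.001,0,0]
    - [-0.004,0.001,0,0]
    - [-0.004,0.001,0,0]
  jaw: 0.06

```text
t: 27.92
tcp_pos: [0.6192, -0.0944, 0.2711]
tool_rot: [0.448, 0.547, -0.425, 0.565]
force: [0.4, -0.3, -0.4]
finger_gap: 0.705
```

```bash
python3 - <<'E'
from h import *
I,p=snap("wrist"); cv2.imwrite("pics/q2.png",cv2.resize(I[:,:,::-1],None,fx=.6,fy=.6))
go([.41,.28,.33],.18)
E
```

```text
t 27.97 tcp [ 0.6191 -0.0944  0.2709] jawyaw -1.330 q6 0.98 F [ 0.3 -0.4 -0.2] gap 0.700
  shift [-0.0635 -0.1113 -0.4135] turn -1.51  toolx [ 0.04   0.01  -0.999]
```

View pics/q2.png

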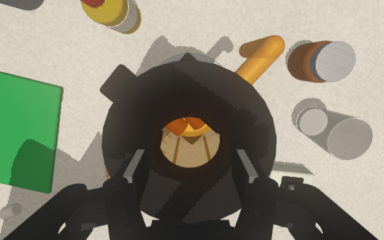

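Call:
step_arm:
  commands:
    - [-0.03,0,0,-0.1]
    - [-0.055,-0.005,-0.017,-0.22]
    - [-0.063,-0.015,-0.05,-0.34]
    - [-0.064,-0.025,-0.088,-0.46]
    - [-0.064,-0.034,-0.126,-0.58]
    - [-0.064,-0.044,-0.164,-0.7]
    - [-0.064,-0.054,-0.202,-0.82]
    - [-0.064,-0.065,-0.24,-0.94]

```text
t: 28.63
tcp_pos: [0.4956, 0.124, 0.3336]
tool_rot: [0.142, 0.68, -0.129, 0.708]
force: [1.1, 0.4, -1.0]
finger_gap: 0.705
```

```bash
python3 - <<'E'
from h import *
go([.415,.30,.26],.18)
E
```

```text
t 28.63 tcp [0.4956 0.124  0.3336] jawyaw -0.385 q6 0.40 F [ 1.1  0.4 -1. ] gap 0.705
  shift [ 0.0719  0.131  -0.1433] turn -0.565  toolx [ 0.043  0.01  -0.999]
```

Call:
step_arm:
  commands:
    - [0.005,0.025,-0.028,-0.12]
    - [0.01,0.05,-0.056,-0.24]
    - [0.02,0.076,-0.084,-0.36]
    - [0.03,0.104,-0.112,-0.48]
    - [0.05,0.125,-0.138,-0.565]
    - [0.08,0.131,-0.143,-0.565]
    - [0.12,0.131,-0.143,-0.565]
    - [0.155,0.131,-0.143,-0.565]

```text
t: 29.3
tcp_pos: [0.4189, 0.3025, 0.1771]
tool_rot: [-0.062, 0.687, 0.068, 0.721]
force: [-0.4, 0.1, -0.8]
finger_gap: 0.704
```

```bash
python3 - <<'E'
from h import *
I,p=snap("wrist"); cv2.imwrite("pics/r1.png",I[:,:,::-1])
chunks(I,p)
go([.4212,.3035,.024],.18)
E
```

```text
px [310. 180.] cen [0.4208 0.3035] boxc [0.421  0.3026] size [0.0254 0.0379] axis 1.75 jaw 0.17
t 29.35 tcp [0.4151 0.3    0.1704] jawyaw 0.182 q6 0.24 F [-1.1 -0.7 -3.3] gap 0.704
  shift [0.1466 0.0023 0.0016] turn 0.002  toolx [ 0.033  0.006 -0.999]
```

View pics/r1.png

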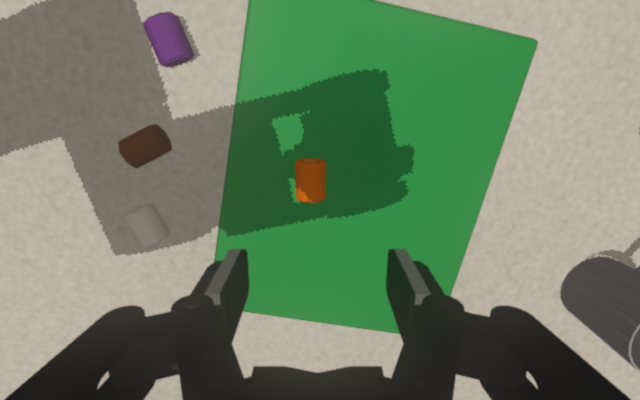

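Call:
step_arm:
  commands:
    - [0.03,0.001,0.001,0]
    - [0.06,0.002,0.0015,0]
    - [0.09,0.002,0.0015,0]
    - [0.12,0.002,0.0015,0]
    - [0.14,0.002,0.0015,0]
    - [0.147,0.002,0.0015,0]
    - [0.147,0.002,0.0015,0]
    - [0.147,0.002,0.0015,0]
  jaw: 0.05

```text
t: 30.02
tcp_pos: [0.4223, 0.3036, 0.0248]
tool_rot: [-0.063, 0.691, 0.066, 0.717]
force: [0.8, -0.3, 0.6]
finger_gap: 0.587
```

```bash
python3 - <<'E'
from h import *
go([.4210,.3035,.024],.18)
E
```

```text
t 30.02 tcp [0.4223 0.3036 0.0248] jawyaw 0.182 q6 0.24 F [ 0.8 -0.3  0.6] gap 0.587
  shift [ 0.0007  0.0001 -0.0013] turn 0.002  toolx [ 0.035  0.007 -0.999]
```

Call:
step_arm:
  commands:
    - [0,0,-0.001,0]
    - [0,0,-0.001,0]
    - [-0.001,0,-0.001,0]
    - [-0.001,0,-0.001,0]
    - [-0.001,0,-0.001,0]
    - [-0.001,0,-0.001,0]
  jaw: 0.015

```text
t: 30.52
tcp_pos: [0.4218, 0.3037, 0.0267]
tool_rot: [-0.063, 0.691, 0.066, 0.717]
force: [-0.6, -0.0, 7.1]
finger_gap: 0.288
```

Call:
step_arm:
  commands:
    - [-0.01,0,0,0]
    - [-0.05,0,0,0]
    - [-0.09,0,0,0]
    - [-0.13,0,0,0]
    - [-0.17,0,0,0]
    - [-0.21,0,0,0]
    - [-0.25,0,0,0]
    - [-0.28,0,0,0]

```text
t: 31.18
tcp_pos: [0.4113, 0.3015, 0.3108]
tool_rot: [-0.062, 0.689, 0.066, 0.719]
force: [0.9, 0.4, -0.8]
finger_gap: 0.286
```

```bash
python3 - <<'E'
from h import *
I,p=snap("wrist"); cv2.imwrite("pics/r2.png",cv2.resize(I[:,:,::-1],None,fx=.6,fy=.6))
go([.62,-.0945,.33])
E
```

```text
t 31.23 tcp [0.4142 0.303  0.3161] jawyaw 0.183 q6 0.24 F [0.7 0.2 2.4] gap 0.285
  shift [-0.009  -0.4282  0.1308] turn 0  toolx [ 0.051  0.014 -0.999]
```

View pics/r2.png

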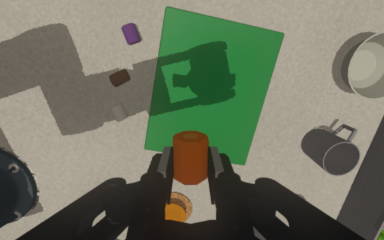

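Call:
step_arm:
  commands:
    - [-0.005,-0.036,0.011,0]
    - [-0.015,-0.073,0.022,0]
    - [-0.022,-0.11,0.034,0]
    - [-0.022,-0.147,0.045,0]
    - [-0.022,-0.184,0.056,0]
    - [-0.022,-0.221,0.068,0]
    - [-0.022,-0.258,0.079,0]
    - [-0.022,-0.295,0.09,0]

```text
t: 31.9
tcp_pos: [0.5548, 0.0272, 0.3416]
tool_rot: [-0.061, 0.686, 0.068, 0.722]
force: [1.7, -0.8, -0.7]
finger_gap: 0.29
```

```bash
python3 - <<'E'
from h import *
go([.62,-.0945,.27])
E
```

```text
t 31.90 tcp [0.5548 0.0272 0.3416] jawyaw 0.182 q6 -0.35 F [ 1.7 -0.8 -0.7] gap 0.290
  shift [ 0.073  -0.1319  0.0382] turn 0  toolx [ 0.05   0.014 -0.999]
```

Call:
step_arm:
  commands:
    - [0.0,-0.037,0.011,0]
    - [0.0,-0.074,0.022,0]
    - [0.0,-0.11,0.033,0]
    - [0.01,-0.13,0.038,0]
    - [0.025,-0.132,0.038,0]
    - [0.05,-0.132,0.038,0]
    - [0.069,-0.132,0.038,0]
    - [0.071,-0.132,0.038,0]

```text
t: 32.57
tcp_pos: [0.6166, -0.094, 0.2676]
tool_rot: [-0.059, 0.689, 0.069, 0.719]
force: [-1.0, -0.0, -0.6]
finger_gap: 0.287
```

```bash
python3 - <<'E'
from h import *
I,p=snap("wrist"); cv2.imwrite("pics/s1.png",I[:,:,::-1])
go([.62,-.0945,.27])
E
```

```text
t 32.62 tcp [ 0.6176 -0.0941  0.2693] jawyaw 0.182 q6 -0.54 F [0.3 0.9 0.6] gap 0.290
  shift [-0.0006 -0.0008  0.0023] turn 0  toolx [ 0.044  0.017 -0.999]
```

View pics/s1.png

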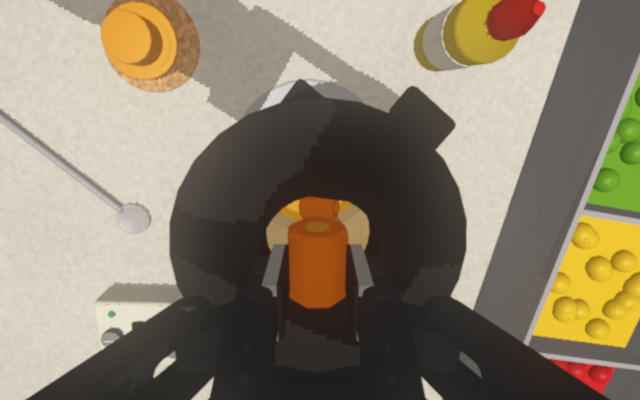

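Centred in the hole (columns 267–370); release.

Call:
step_arm:
  commands:
    - [0,0,0.001,0]
    - [0,0,0.001,0]
    - [0,0,0.001,0]
    - [0,0,0.001,0]
  jaw: 0.08

```text
t: 32.95
tcp_pos: [0.6192, -0.0939, 0.2708]
tool_rot: [-0.06, 0.687, 0.068, 0.721]
force: [0.3, 0.2, 0.3]
finger_gap: 0.843
```

```bash
python3 - <<'E'
from h import *
I,p=snap("wrist"); cv2.imwrite("pics/s2.png",I[:,:,::-1])
go([.435,-.003,.33],1.81)
T,pt=snap("side"); cv2.imwrite("pics/s3.png",T[:,:,::-1])
E
```

```text
t 33.00 tcp [ 0.6191 -0.0939  0.2706] jawyaw 0.182 q6 -0.54 F [-0.2  0.1  1.2] gap 0.918
  shift [-0.0664  0.1233 -0.1615] turn 1.514  toolx [ 0.046  0.016 -0.999]
```

View pics/s2.png

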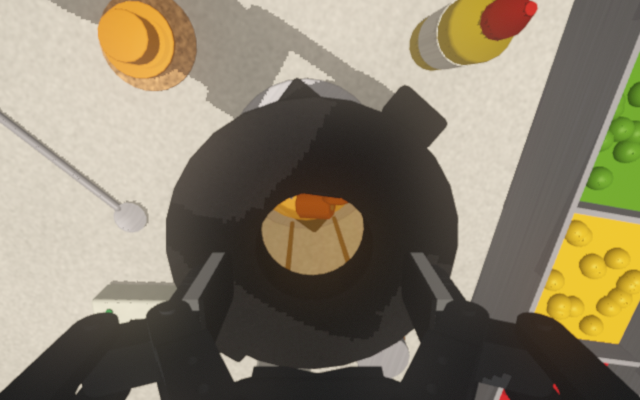

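View pics/s3.png

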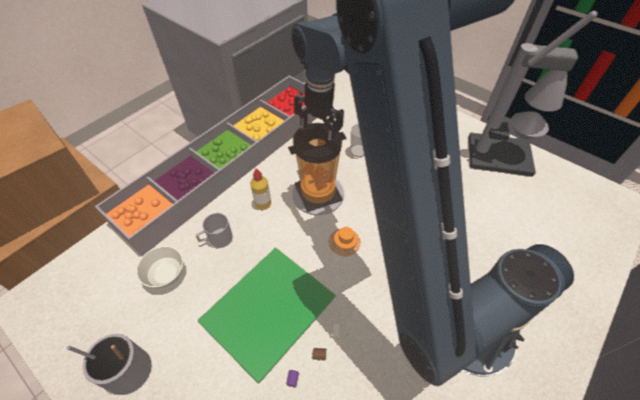

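Call:
step_arm:
  commands:
    - [-0.03,0,0,0]
    - [-0.055,0.01,-0.015,0.1]
    - [-0.066,0.03,-0.04,0.22]
    - [-0.066,0.053,-0.07,0.34]
    - [-0.066,0.077,-0.1,0.46]
    - [-0.066,0.1,-0.13,0.58]
    - [-0.066,0.12,-0.158,0.7]
    - [-0.066,0.1233,-0.1615,0.82]

```text
t: 33.72
tcp_pos: [0.4284, 0.0001, 0.3291]
tool_rot: [0.234, 0.659, -0.212, 0.682]
force: [-0.3, 0.3, -0.2]
finger_gap: 0.939
```

```bash
python3 - <<'E'
from h import *
go([.435,-.003,.33],1.81)
E
```

```text
t 33.72 tcp [4.284e-01 1.000e-04 3.291e-01] jawyaw -0.642 q6 0.35 F [-0.3  0.3 -0.2] gap 0.939
  shift [-0.0007  0.0016  0.0072] turn 0.689  toolx [ 0.04   0.018 -0.999]
```

Bob down/up while finishing the turn, to shed the accumulated tool tilt.

Call:
step_arm:
  commands:
    - [0.0,0.0,0.005,0.12]
    - [0.0,0.0,0.007,0.24]
    - [0.0,0.0,0.007,0.36]
    - [0.0,0.0,0.007,0.48]
    - [0.04,0.0,0.007,0.6]
    - [0.08,0,0.007,0.689]
    - [0.12,0,0.007,0.689]
    - [0.16,0,0.007,0.689]

```text
t: 34.38
tcp_pos: [0.4413, -0.0014, 0.1691]
tool_rot: [0.451, 0.547, -0.422, 0.565]
force: [2.1, -0.9, 0.0]
finger_gap: 0.936
```

Call:
step_arm:
  commands:
    - [0,0,0,0]
    - [-0.04,0,0,0]
    - [-0.08,0,0,0]
    - [-0.12,0,0,0]
    - [-0.12,0,0,0]
    - [-0.12,0,0,0]
    - [-0.12,0,0,0]

```text
t: 34.97
tcp_pos: [0.4359, -0.0034, 0.2909]
tool_rot: [0.451, 0.546, -0.422, 0.566]
force: [0.4, -0.3, 0.0]
finger_gap: 0.937
```

Call:
step_arm:
  commands:
    - [0.04,0,0,0]
    - [0.08,0,0,0]
    - [0.12,0,0,0]

```text
t: 35.22
tcp_pos: [0.4415, -0.0013, 0.1705]
tool_rot: [0.451, 0.546, -0.421, 0.567]
force: [0.6, -0.9, -0.4]
finger_gap: 0.933
```

```bash
python3 - <<'E'
from h import *
go([.435,-.003,.33],1.81)
E
```

```text
t 35.22 tcp [ 0.4415 -0.0013  0.1705] jawyaw -1.330 q6 1.02 F [ 0.6 -0.9 -0.4] gap 0.933
  shift [-0.1596  0.0016 -0.0004] turn 0.001  toolx [ 0.05   0.015 -0.999]
```

```bash
python3 - <<'E'
from h import *
I,p=snap("wrist"); cv2.imwrite("pics/t0.png",I[:,:,::-1])
go([.435,-.003,.29],1.81)
E
```

```text
t 35.27 tcp [ 4.362e-01 -1.000e-04  1.622e-01] jawyaw -1.331 q6 1.02 F [-1.3  0.3 -4.7] gap 0.935
  shift [-0.1278  0.0025  0.0009] turn 0.0  toolx [ 0.03   0.021 -0.999]
```

Call:
step_arm:
  commands:
    - [0,0,0,0]
    - [-0.03,0,0,0]
    - [-0.06,0,0,0]
    - [-0.09,0,0,0]
    - [-0.12,0,0,0]
    - [-0.12,0,0,0]
    - [-0.12,0,0,0]
    - [-0.12,0,0,0]

```text
t: 35.93
tcp_pos: [0.432, -0.0024, 0.2832]
tool_rot: [0.449, 0.552, -0.424, 0.56]
force: [0.1, -0.1, -0.1]
finger_gap: 0.937
```

Call:
step_arm:
  commands:
    - [0.04,0,0,0]
    - [0.08,0,0,0]
    - [0.12,0,0,0]

```text
t: 36.18
tcp_pos: [0.4353, 0.0002, 0.1623]
tool_rot: [0.449, 0.551, -0.424, 0.561]
force: [0.2, -0.2, -1.3]
finger_gap: 0.939
```

```bash
python3 - <<'E'
from h import *
go([.435,-.003,.29],1.81)
I,p=snap("wrist"); cv2.imwrite("pics/t1.png",I[:,:,::-1])
go([.435,-.003,.29],1.81)
E
```

```text
t 36.18 tcp [4.353e-01 2.000e-04 1.623e-01] jawyaw -1.331 q6 1.02 F [ 0.2 -0.2 -1.3] gap 0.939
  shift [-0.1277  0.0036  0.0016] turn 0.001  toolx [ 0.033  0.02  -0.999]
t 36.23 tcp [0.43   0.0015 0.1541] jawyaw -1.332 q6 1.02 F [-2.3  0.6 -5. ] gap 0.937
  shift [-0.1359  0.0064  0.0027] turn -0.0  toolx [ 0.014  0.025 -1.   ]
```

```bash
python3 - <<'E'
from h import *
I,p=snap("wrist"); cv2.imwrite("pics/t2.png",I[:,:,::-1])
B,m=blobs(I,(8,150,110),(22,255,255),1500,(230,120,400,320))
for b in B: print(cv2.boundingRect(b[3]),b[2])
print(proj(p,[.4355,-.003,.033]),proj(p,[.4355,-.003,.069]))
go([.4355,-.003,.10],1.81);go([.4355,-.003,.0345],1.81)
E
```

```text
(283, 144, 90, 87) 6004.0
[327.81553122 188.22454427] [328.20609873 201.41282603]
t 36.28 tcp [0.4301 0.0015 0.1572] jawyaw -1.331 q6 1.02 F [-1.8  0.2 -0.6] gap 0.938
  shift [0.0572 0.0031 0.0069] turn 0.0  toolx [ 0.014  0.025 -1.   ]
t 36.28 tcp [0.4301 0.0015 0.1572] jawyaw -1.331 q6 1.02 F [-1.8  0.2 -0.6] gap 0.938
  shift [0.1226 0.0018 0.0083] turn 0.0  toolx [ 0.014  0.025 -1.   ]
```

View pics/t2.png

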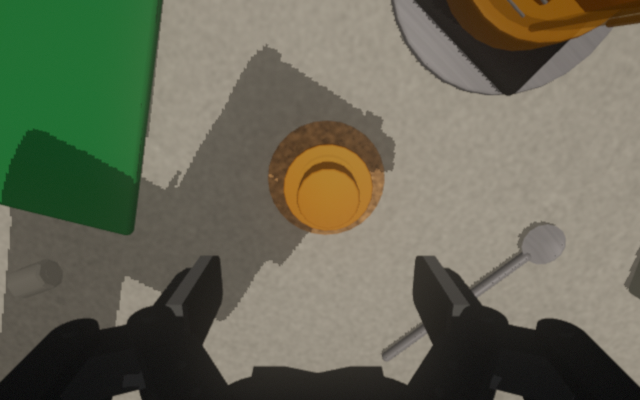

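Call:
step_arm:
  commands:
    - [0.02,0.002,0.005,0]
    - [0.05,0.002,0.008,0]
    - [0.08,0.002,0.008,0]
    - [0.105,0.002,0.008,0]
    - [0.118,0.002,0.008,0]
    - [0.12,0.002,0.008,0]
    - [0.12,0.002,0.008,0]
    - [0.12,0.002,0.008,0]

```text
t: 36.95
tcp_pos: [0.4366, -0.0029, 0.0386]
tool_rot: [0.447, 0.557, -0.426, 0.555]
force: [-0.1, -0.2, -0.2]
finger_gap: 0.933
```

Call:
step_arm:
  commands:
    - [0,0,0,0]
    - [0,0,0,0]
    - [0,0,0,0]
    - [0,0,0,0]
    - [0,0,0,0]
    - [0,0,0,0]
  jaw: 0.03
  grip_force: 40

```text
t: 37.45
tcp_pos: [0.4373, -0.0031, 0.04]
tool_rot: [0.447, 0.556, -0.426, 0.556]
force: [-0.8, 0.6, 10.1]
finger_gap: 0.513
```

```bash
python3 - <<'E'
from h import *
go([.4355,-.003,.0345],1.81)
I,p=snap("wrist"); cv2.imwrite("pics/u1.png",I[:,:,::-1])
E
```

```text
t 37.45 tcp [ 0.4373 -0.0031  0.04  ] jawyaw -1.331 q6 0.98 F [-0.8  0.6 10.1] gap 0.513
  shift [ 0.0054 -0.0019 -0.0004] turn 0.0  toolx [ 0.019  0.024 -1.   ]
```

View pics/u1.png

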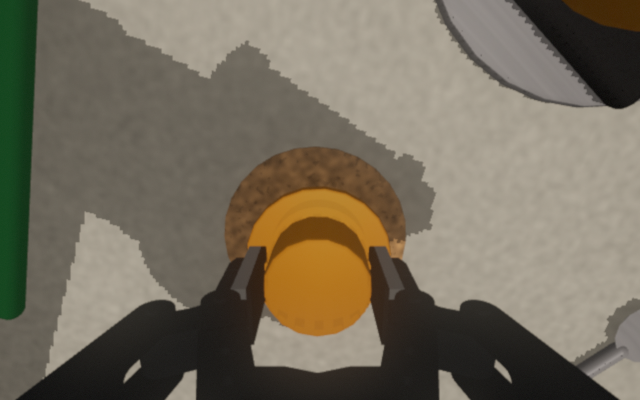

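Call:
step_arm:
  commands:
    - [-0.01,0,0,0]
    - [-0.05,0,0,0]
    - [-0.09,0,0,0]
    - [-0.13,0,0,0]
    - [-0.17,0,0,0]
    - [-0.21,0,0,0]
    - [-0.25,0,0,0]
    - [-0.29,0,0,0]

```text
t: 38.17
tcp_pos: [0.4307, -0.0097, 0.3323]
tool_rot: [0.447, 0.556, -0.426, 0.556]
force: [0.4, -0.4, -2.2]
finger_gap: 0.521
```

```bash
python3 - <<'E'
from h import *
go([.62,-.0945,.35])
E
```

```text
t 38.17 tcp [ 0.4307 -0.0097  0.3323] jawyaw -1.331 q6 1.02 F [ 0.4 -0.4 -2.2] gap 0.521
  shift [-0.0162  0.1643  0.1269] turn 0  toolx [ 0.019  0.024 -1.   ]
```

Call:
step_arm:
  commands:
    - [-0.01,0.02,0.015,0]
    - [-0.014,0.048,0.037,0]
    - [-0.016,0.076,0.059,0]
    - [-0.016,0.104,0.081,0]
    - [-0.016,0.132,0.103,0]
    - [-0.016,0.16,0.122,0]
    - [-0.016,0.166,0.126,0]
    - [-0.016,0.166,0.126,0]

```text
t: 38.83
tcp_pos: [0.6226, -0.0941, 0.3488]
tool_rot: [0.448, 0.556, -0.426, 0.556]
force: [0.6, -0.3, -1.0]
finger_gap: 0.516
```

Call:
step_arm:
  commands:
    - [0.01,0,0,0]
    - [0.025,0,0,0]
    - [0.035,0,0,0]
    - [0.035,0,0,0]
    - [0.035,0,0,0]

```text
t: 39.25
tcp_pos: [0.6217, -0.0925, 0.3131]
tool_rot: [0.447, 0.557, -0.426, 0.555]
force: [-0.4, -0.2, -0.4]
finger_gap: 0.516
```

```bash
python3 - <<'E'
from h import *
go([.622,-.094,.29])
I,p=snap("wrist"); cv2.imwrite("pics/v1.png",I[:,:,::-1])
T,pt=snap("side"); cv2.imwrite("pics/v2.png",cv2.resize(T[60:220,240:400,::-1],None,fx=3.5,fy=3.5,interpolation=2))
E
```

```text
t 39.25 tcp [ 0.6217 -0.0925  0.3131] jawyaw -1.332 q6 0.99 F [-0.4 -0.2 -0.4] gap 0.516
  shift [ 0.023  -0.0006  0.002 ] turn 0  toolx [ 0.015  0.025 -1.   ]
```

View pics/v1.png

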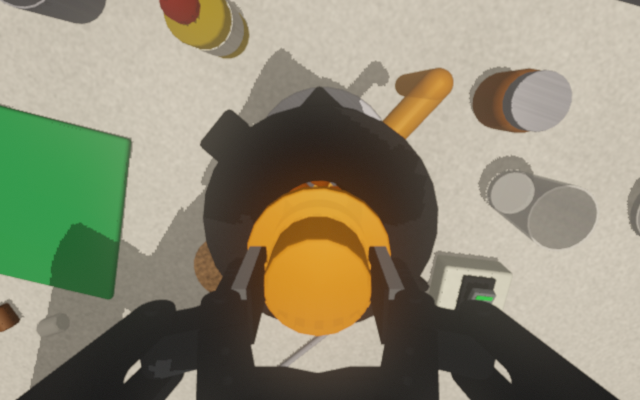

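View pics/v2.png

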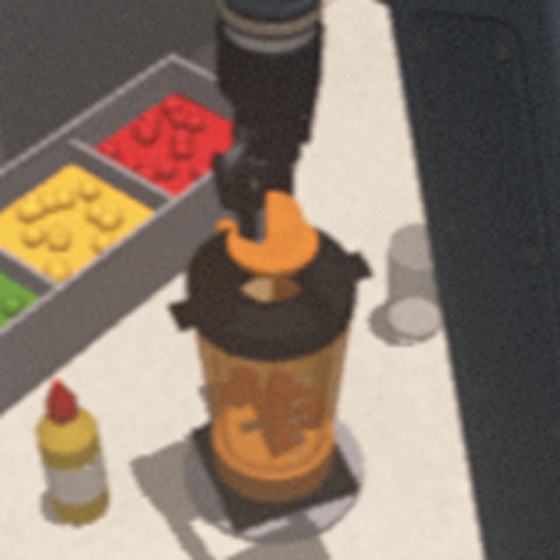

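Call:
step_arm:
  commands:
    - [0.01,0,0.002,0]
    - [0.018,0,0.002,0]
    - [0.024,-0.001,0.002,0]
    - [0.027,-0.001,0.002,0]
    - [0.027,-0.001,0.002,0]

```text
t: 39.77
tcp_pos: [0.6231, -0.094, 0.2869]
tool_rot: [0.448, 0.556, -0.426, 0.556]
force: [1.5, 1.2, -1.4]
finger_gap: 0.523
```

```bash
python3 - <<'E'
from h import *
go([.622,-.094,.28])
T,pt=snap("side"); cv2.imwrite("pics/w2.png",cv2.resize(T[60:220,240:400,::-1],None,fx=3.5,fy=3.5,interpolation=2))
E
```

```text
t 39.77 tcp [ 0.6231 -0.094   0.2869] jawyaw -1.332 q6 0.98 F [ 1.5  1.2 -1.4] gap 0.523
  shift [ 0.0068 -0.0012 -0.0002] turn 0  toolx [ 0.019  0.025 -1.   ]
```

View pics/w2.png

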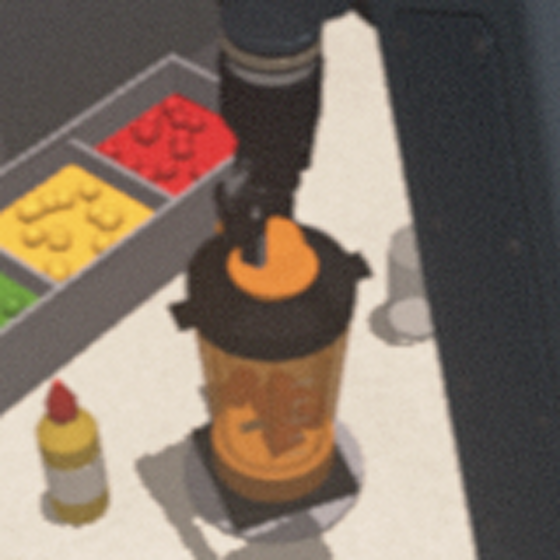

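Call:
step_arm:
  commands:
    - [0.001,0,0,0]
    - [0.002,0,0,0]
    - [0.003,0,0,0]
    - [0.004,0,0,0]
    - [0.004,0,0,0]

```text
t: 40.23
tcp_pos: [0.6238, -0.0934, 0.2846]
tool_rot: [0.448, 0.556, -0.425, 0.556]
force: [-0.5, 1.2, 4.7]
finger_gap: 0.517
```

Call:
step_arm:
  commands:
    - [0.001,0,0,0]
    - [0.002,0,0,0]
    - [0.003,0,0,0]
    - [0.004,0,0,0]
    - [0.004,0,0,0]

```text
t: 40.65
tcp_pos: [0.6238, -0.0929, 0.2808]
tool_rot: [0.449, 0.556, -0.425, 0.556]
force: [-0.3, 3.5, 5.1]
finger_gap: 0.519
```

Call:
step_arm:
  commands:
    - [0.001,0,0,0]
    - [0.002,0,0,0]
    - [0.002,0,0,0]

```text
t: 40.9
tcp_pos: [0.624, -0.0928, 0.2797]
tool_rot: [0.449, 0.556, -0.425, 0.556]
force: [-0.5, 3.3, 7.8]
finger_gap: 0.514
```

Call:
step_arm:
  commands:
    - [0,0,0,0]
    - [0,0,0,0]
    - [0,0,0,0]
    - [0,0,0,0]
    - [0,0,0,0]
  jaw: 0.08

```text
t: 41.32
tcp_pos: [0.6238, -0.0931, 0.2791]
tool_rot: [0.449, 0.556, -0.425, 0.556]
force: [0.2, -0.2, -0.1]
finger_gap: 0.933
```

Call:
step_arm:
  commands:
    - [-0.01,0,0,0]
    - [-0.03,0,0,0]
    - [-0.05,0,0,0]
    - [-0.065,0,0,0]
    - [-0.065,0,0,0]
    - [-0.065,0,0,0]

```text
t: 41.82
tcp_pos: [0.6228, -0.095, 0.3453]
tool_rot: [0.449, 0.555, -0.425, 0.557]
force: [-1.4, 0.6, -0.8]
finger_gap: 0.935
```

```bash
python3 - <<'E'
from h import *
I,p=snap("wrist"); cv2.imwrite("pics/x1.png",I[:,:,::-1])
T,pt=snap("side"); cv2.imwrite("pics/x2.png",cv2.resize(T[80:200,260:380,::-1],None,fx=5,fy=5,interpolation=2))
go([.62,-.0945,.31])
E
```

```text
t 41.92 tcp [ 0.6218 -0.0946  0.3431] jawyaw -1.331 q6 0.98 F [-1.1  0.4  0.4] gap 0.936
  shift [ 0.033  -0.0025  0.0002] turn 0  toolx [ 0.019  0.027 -0.999]
```

View pics/x1.png

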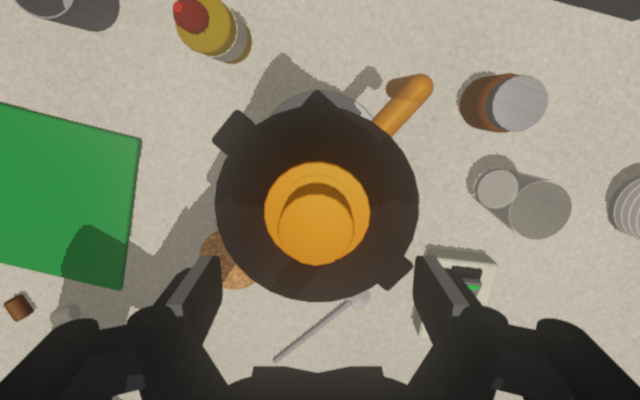

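View pics/x2.png

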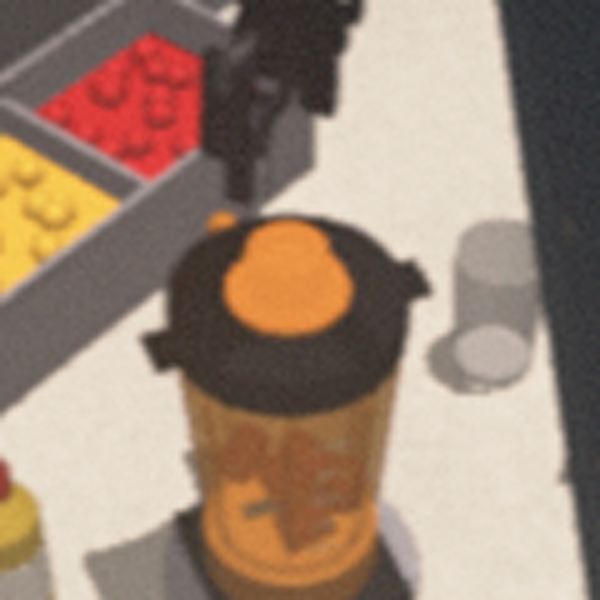

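Call:
step_arm:
  commands:
    - [0,-0.002,0,0]
    - [0,-0.002,0,0]
    - [0.005,-0.002,0,0]
    - [0.015,-0.002,0,0]
    - [0.025,-0.002,0,0]
    - [0.035,-0.002,0,0]
    - [0.04,-0.002,0,0]
    - [0.04,-0.002,0,0]
  jaw: 0.0

```text
t: 42.58
tcp_pos: [0.6195, -0.0936, 0.3005]
tool_rot: [0.448, 0.558, -0.426, 0.554]
force: [-0.5, 0.0, 0.3]
finger_gap: -0.0
```

Call:
step_arm:
  commands:
    - [0.002,0,0,0]
    - [0.004,0,0,0]
    - [0.006,0,0,0]
    - [0.006,0,0,0]

```text
t: 42.92
tcp_pos: [0.6198, -0.0935, 0.2946]
tool_rot: [0.448, 0.558, -0.426, 0.554]
force: [0.1, 0.2, -0.1]
finger_gap: -0.002
```

Call:
step_arm:
  commands:
    - [0.001,0,0,0]
    - [0.002,0,0,0]
    - [0.002,0,0,0]

```text
t: 43.17
tcp_pos: [0.6203, -0.0936, 0.2941]
tool_rot: [0.448, 0.557, -0.425, 0.555]
force: [-1.0, 0.7, 5.1]
finger_gap: -0.0
```

Call:
step_arm:
  commands:
    - [0.001,0,0,0]
    - [0.002,0,0,0]
    - [0.003,0,0,0]
    - [0.003,0,0,0]

```text
t: 43.5
tcp_pos: [0.6205, -0.0936, 0.2938]
tool_rot: [0.448, 0.556, -0.425, 0.556]
force: [-3.5, 1.2, 11.4]
finger_gap: 0.0
```

Call:
step_arm:
  commands:
    - [0.002,0,0,0]
    - [0.004,0,0,0]
    - [0.005,0,0,0]
    - [0.005,0,0,0]

```text
t: 43.83
tcp_pos: [0.6206, -0.0936, 0.2936]
tool_rot: [0.448, 0.555, -0.425, 0.557]
force: [-7.4, 1.1, 20.4]
finger_gap: 0.002
```

Call:
step_arm:
  commands:
    - [-0.003,0,0,0]
    - [-0.015,0,0,0]
    - [-0.04,0,0,0]
    - [-0.07,0,0,0]
    - [-0.07,0,0,0]
    - [-0.07,0,0,0]

```text
t: 44.33
tcp_pos: [0.62, -0.0957, 0.3654]
tool_rot: [0.449, 0.554, -0.424, 0.559]
force: [-0.4, -0.7, -0.1]
finger_gap: -0.001
```

```bash
python3 - <<'E'
from h import *
I,p=snap("wrist"); cv2.imwrite("pics/y1.png",cv2.resize(I[100:330,180:460,::-1],None,fx=2.5,fy=2.5,interpolation=2))
T,pt=snap("side"); cv2.imwrite("pics/y2.png",cv2.resize(T[80:200,260:380,::-1],None,fx=5,fy=5,interpolation=2))
go([.445,-.31,.25]); print(pt['origin'] is None, proj(pt,[.6195,-.0945,.294]))
E
```

```text
t 44.43 tcp [ 0.6185 -0.0951  0.3624] jawyaw -1.331 q6 0.98 F [ 0.6  0.2 -0.1] gap 0.003
  shift [ 0.1035 -0.2223  0.1696] turn 0  toolx [ 0.021  0.025 -0.999]
False [317.10882948 128.4199817 ]
```

View pics/y1.png

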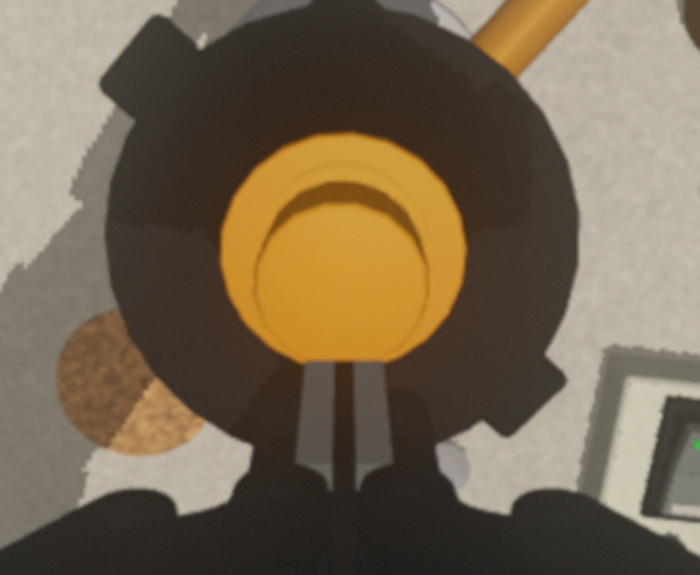

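View pics/y2.png

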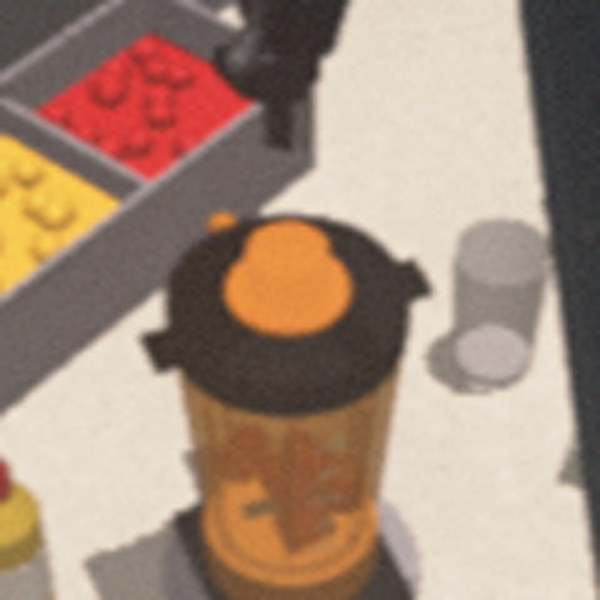

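```bash
python3 - <<'E'
from h import *
go([.445,-.335,.30])
E
```

```text
t 44.43 tcp [ 0.6185 -0.0951  0.3624] jawyaw -1.331 q6 0.98 F [ 0.6  0.2 -0.1] gap 0.003
  shift [ 0.0529 -0.2269  0.1929] turn 0  toolx [ 0.021  0.025 -0.999]
```

Call:
step_arm:
  commands:
    - [0,-0.03,0.025,0]
    - [0,-0.06,0.05,0]
    - [0,-0.09,0.076,0]
    - [0,-0.12,0.102,0]
    - [0.005,-0.15,0.128,0]
    - [0.015,-0.18,0.154,0]
    - [0.03,-0.208,0.178,0]
    - [0.05,-0.227,0.193,0]

```text
t: 45.1
tcp_pos: [0.4429, -0.3379, 0.3017]
tool_rot: [0.448, 0.555, -0.426, 0.556]
force: [1.1, -0.3, 0.5]
finger_gap: 0.003
```

Call:
step_arm:
  commands:
    - [0,0,0,0]
    - [0,0,0,0]
    - [0,0,0,0]

```text
t: 45.35
tcp_pos: [0.4429, -0.3373, 0.301]
tool_rot: [0.449, 0.556, -0.426, 0.555]
force: [-1.0, -0.6, -0.4]
finger_gap: -0.007
```

```bash
python3 - <<'E'
from h import *
I,p=snap("wrist"); cv2.imwrite("pics/z1.png",I[:,:,::-1])
B,m=blobs(I,(45,100,60),(80,255,255),30)
for b in B: print(np.round(b[:3],1),cv2.minAreaRect(b[3]),onz(p,b[0],b[1],.066).round(4))
go([.505,-.328,.12]); print(proj(p,[.505,-.328,.065]))
E
```

```text
[326.8 105.3  82. ] ((327.0183410644531, 105.33537292480469), (18.442068099975586, 5.52157735824585), 6.34019136428833) [ 0.5077 -0.327   0.066 ]
t 45.40 tcp [ 0.4436 -0.3371  0.3017] jawyaw -1.332 q6 0.46 F [ 0.5 -0.2  0.8] gap 0.002
  shift [0.1831 0.0572 0.009 ] turn 0  toolx [ 0.021  0.024 -0.999]
[327.09283711 108.08094374]
```

View pics/z1.png

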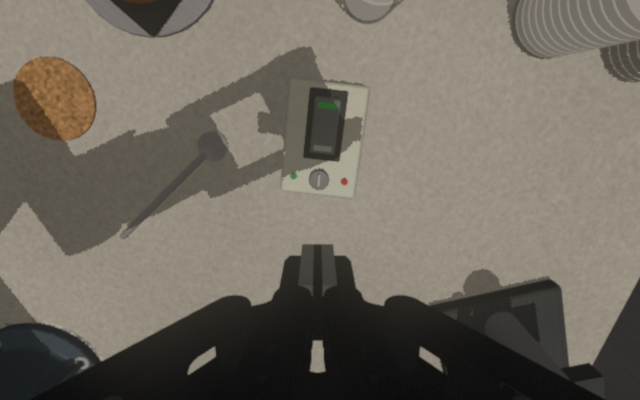

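Call:
step_arm:
  commands:
    - [0.03,0.02,0.004,0]
    - [0.06,0.04,0.009,0]
    - [0.1,0.056,0.009,0]
    - [0.14,0.056,0.009,0]
    - [0.175,0.056,0.009,0]
    - [0.195,0.056,0.009,0]
    - [0.2,0.056,0.009,0]
    - [0.2,0.056,0.009,0]

```text
t: 46.07
tcp_pos: [0.5048, -0.3262, 0.1021]
tool_rot: [0.448, 0.557, -0.425, 0.556]
force: [0.7, 0.7, 0.0]
finger_gap: 0.001
```

```bash
python3 - <<'E'
from h import *
I,p=snap("wrist"); cv2.imwrite("pics/z2.png",I[:,:,::-1])
B,m=blobs(I,(45,100,40),(80,255,255),30)
for b in B: print(np.round(b[:3],1),cv2.minAreaRect(b[3]),onz(p,b[0],b[1],.066).round(4))
go([.505,-.328,.07])
E
```

```text
[322.  229.9 313. ] ((321.8902587890625, 229.98777770996094), (36.663272857666016, 9.717975616455078), 6.34019136428833) [ 0.508  -0.3274  0.066 ]
t 46.12 tcp [ 0.5055 -0.3274  0.1038] jawyaw -1.330 q6 0.53 F [ 0.4 -0.3 -0.1] gap -0.002
  shift [ 0.0338 -0.0016  0.0011] turn 0  toolx [ 0.022  0.024 -0.999]
```

View pics/z2.png

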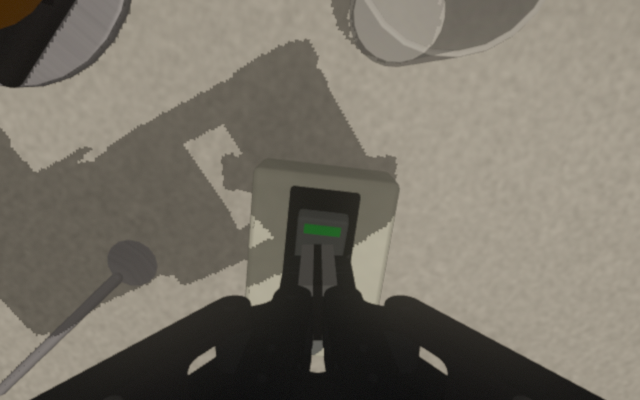

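Call:
step_arm:
  commands:
    - [0.015,-0.001,0,0]
    - [0.028,-0.001,0,0]
    - [0.034,-0.001,0,0]
    - [0.037,-0.001,0,0]
    - [0.037,-0.001,0,0]

```text
t: 46.53
tcp_pos: [0.506, -0.3272, 0.0679]
tool_rot: [0.448, 0.555, -0.425, 0.558]
force: [0.6, 0.1, -0.5]
finger_gap: -0.003
```

Call:
step_arm:
  commands:
    - [0.002,0,0,0]
    - [0.004,0,0,0]
    - [0.006,0,0,0]
    - [0.008,0,0,0]
    - [0.008,0,0,0]

```text
t: 46.95
tcp_pos: [0.5059, -0.3268, 0.0595]
tool_rot: [0.447, 0.555, -0.425, 0.557]
force: [-0.7, 0.6, -0.4]
finger_gap: -0.004
```

Call:
step_arm:
  commands:
    - [0.002,0,0,0]
    - [0.004,0,0,0]
    - [0.005,0,0,0]
    - [0.005,0,0,0]

```text
t: 47.28
tcp_pos: [0.5057, -0.3268, 0.0566]
tool_rot: [0.447, 0.555, -0.425, 0.558]
force: [-2.3, 2.3, 14.3]
finger_gap: 0.0
```

Bottomed at ~14 N; back off and look.

Call:
step_arm:
  commands:
    - [-0.01,0,0,0]
    - [-0.04,0,0,0]
    - [-0.08,0,0,0]
    - [-0.12,-0.01,0,0]
    - [-0.15,-0.04,0,0]
    - [-0.18,-0.07,0,0]
    - [-0.2,-0.09,0,0]
    - [-0.2,-0.09,0,0]

```text
t: 47.95
tcp_pos: [0.4122, -0.3552, 0.2587]
tool_rot: [0.447, 0.552, -0.427, 0.559]
force: [-0.9, -0.7, -0.2]
finger_gap: 0.003
```

```bash
python3 - <<'E'
from h import *
I,p=snap("wrist"); cv2.imwrite("pics/zz1.png",cv2.resize(I[40:240,220:440,::-1],None,fx=3,fy=3,interpolation=2))
T,pt=snap("top"); cv2.imwrite("pics/zz2.png",T[:,:,::-1])
S,ps=snap("side"); cv2.imwrite("pics/zz3.png",S[:,:,::-1])
go([.505,-.328,.07])
E
```

```text
t 48.10 tcp [ 0.4139 -0.3524  0.2538] jawyaw -1.330 q6 0.39 F [1.3 0.4 0.3] gap 0.001
  shift [0.1863 0.0894 0.0011] turn 0  toolx [ 0.022  0.023 -0.999]
```

View pics/zz1.png

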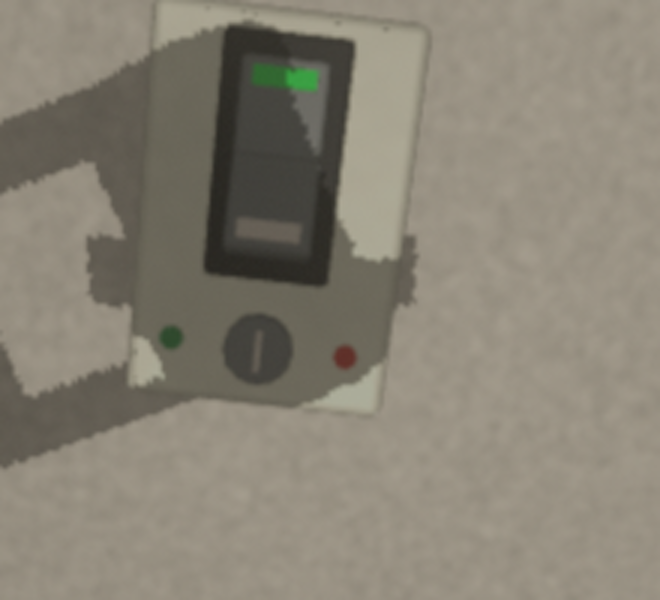

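View pics/zz2.png

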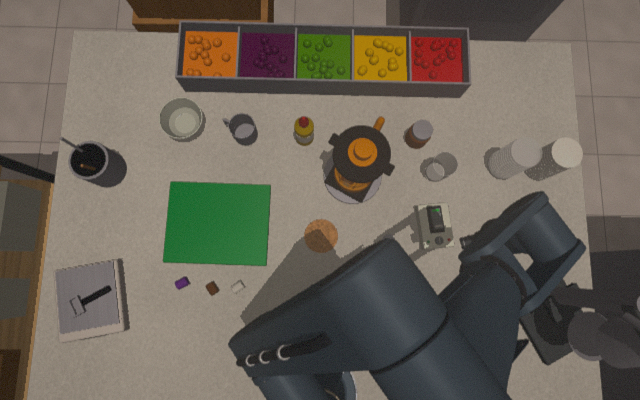

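View pics/zz3.png

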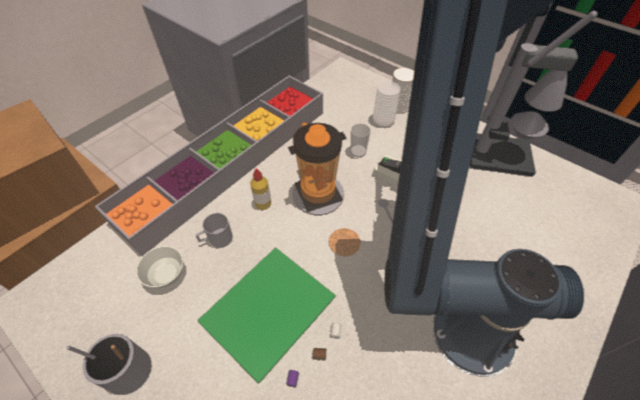

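```bash
python3 - <<'E'
from h import *
I,p=snap("wrist"); cv2.imwrite("pics/zz4.png",I[:,:,::-1])
B,m=blobs(I,(45,90,40),(80,255,255),20,(280,40,350,120))
g=B[0][:2] if len(B)==1 else max(B,key=lambda b:b[2])[:2]
gr=I[105:126,290:330].astype(int); print(g,[round(b[2]) for b in B])
hsv=cv2.cvtColor(I,cv2.COLOR_RGB2HSV)
print(I[100:128:2,310].tolist())
print("green if on(z.055) ",onz(p,*g,.055),"if off(.066)",onz(p,*g,.066))
for z in (.066,.055): print("white guess px (309.5,117)",z,onz(p,309.5,117,z))
cv2.imwrite("pics/zz5.png",cv2.resize(T:=I[40:130,270:360,::-1],None,fx=6,fy=6))
go([.505,-.328,.07])
E
```

```text
(319.1046511627907, 67.15503875968992) [129]
[[65, 64, 59], [66, 64, 61], [65, 64, 59], [64, 63, 59], [65, 65, 59], [65, 64, 59], [66, 64, 59], [67, 65, 60], [97, 90, 82], [102, 95, 85], [102, 96, 86], [83, 79, 71], [65, 64, 59], [57, 56, 50]]
green if on(z.055)  [ 0.51052985 -0.32703002  0.055     ] if off(.066) [ 0.50964792 -0.32738694  0.066     ]
white guess px (309.5,117) 0.066 [ 0.4657652  -0.32916195  0.066     ]
white guess px (309.5,117) 0.055 [ 0.46519207 -0.32886388  0.055     ]
t 48.15 tcp [ 0.414 -0.352  0.253] jawyaw -1.330 q6 0.39 F [ 0.5 -0.2 -1.1] gap -0.000
  shift [0.1854 0.0893 0.0019] turn 0  toolx [ 0.021  0.024 -0.999]
```

View pics/zz5.png

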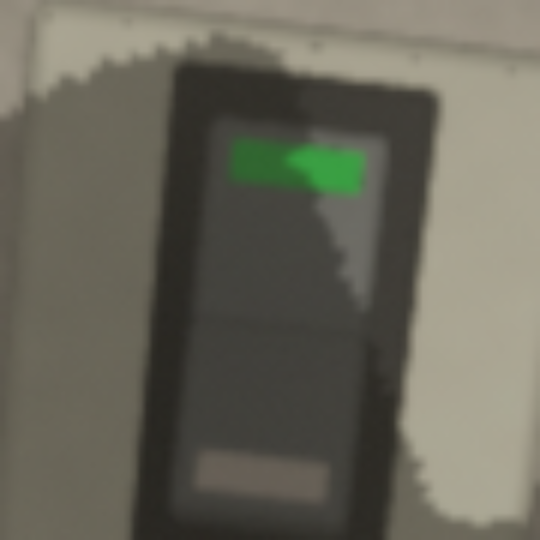

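```bash
cat > st.py <<'E'
from h import *
import sys,json
I,p=snap("wrist"); cv2.imwrite(f"pics/{sys.argv[1]}.png",I[:,:,::-1])
u,v=proj(p,[.507,-.327,.06]); print(u,v)
B,_=blobs(I,(45,90,30),(80,255,255),40,(int(u)-30,int(v)-30,int(u)+30,int(v)+30)); b=max(B,key=lambda b:b[2])
h=(int(u)-45,int(v)-30,int(u)+45,int(v)+80)
s=max(0,h[0]),max(0,h[1])
cv2.imwrite(f"pics/{sys.argv[1]}_c.png",cv2.resize(I[s[1]:h[3],s[0]:h[2],::-1],None,fx=5,fy=5,interpolation=2))
r=cv2.minAreaRect(b[3]); print("crop origin",s,"green",b[:2],r)
json.dump({"g":r[0],"o":p["origin"].tolist(),"a":p["attitude"].tolist(),"m":p["mtx"].tolist()},open(sys.argv[1]+".json","w"))
E
python3 st.py sa
```

```text
318.8647555181785 70.74574978653962
crop origin (273, 40) green (319.77905491698596, 67.26181353767561) ((319.84619140625, 67.23077392578125), (22.078182220458984, 7.194014549255371), 7.125016689300537)
```

Call:
step_arm:
  commands:
    - [0,0,-0.035,0]
    - [0,0,-0.07,0]
    - [0,0,-0.1,0]
    - [0,0,-0.12,0]
    - [0,0,-0.12,0]
    - [0,0,-0.12,0]
    - [0,0,-0.12,0]

```text
t: 48.78
tcp_pos: [0.3864, -0.2358, 0.2545]
tool_rot: [0.447, 0.557, -0.424, 0.557]
force: [0.3, -0.0, 0.4]
finger_gap: -0.0
```

```bash
python3 st.py sb
```

```text
452.0586637166807 71.8755500004467
crop origin (407, 41) green (451.6282051282051, 68.34498834498834) ((451.6923828125, 68.4615478515625), (22.326250076293945, 7.690153121948242), 7.125016689300537)
```

View pics/sa_c.png

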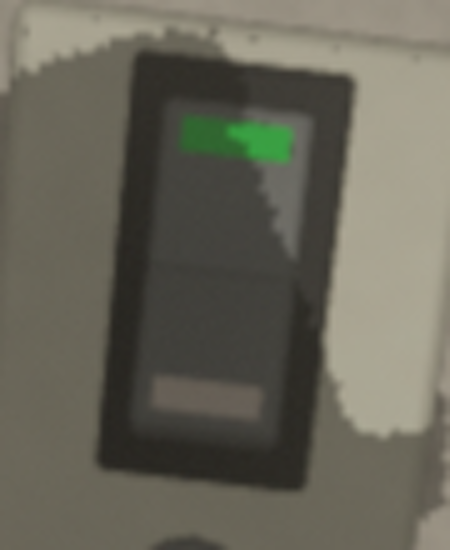

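View pics/sb_c.png

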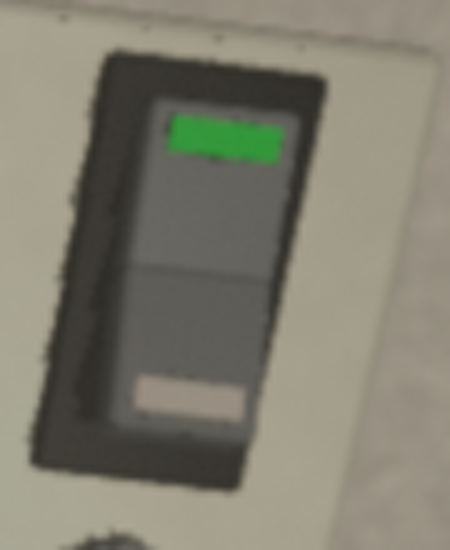

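```bash
python3 - <<'E'
from h import *
import json
P=[]
for n in("sa","sb"):
    d=json.load(open(n+".json")); P.append(({"origin":np.array(d["o"]),"attitude":np.array(d["a"]),"mtx":np.array(d["m"])},d["g"]))
print("green",tri(P[0][0],P[0][1],P[1][0],P[1][1]),"white",tri(P[0][0],(314.4,119.6),P[1][0],(445,120.4)))
T,p=snap("top"); T0=cv2.imread("pics/a_top.png")
cv2.imwrite("pics/end_top.png",T[:,:,::-1])
cv2.imwrite("pics/end_cmp.png",np.hstack([cv2.resize(k[110:260,290:470],None,fx=2.2,fy=2.2,interpolation=2) for k in (T0,T[:,:,::-1])]))
S,p=snap("side"); S0=cv2.imread("pics/a_side.png")
cv2.imwrite("pics/end_cmp2.png",np.hstack([cv2.resize(k[110:240,260:400],None,fx=2.8,fy=2.8,interpolation=2) for k in (S0,S[:,:,::-1])]))
print(telemetry.sense()['force'])
E
```

```text
green [ 0.51039479 -0.32701454  0.05571016] white [ 0.46471126 -0.33334002  0.06538993]
[ 0.39191997  0.39437315 -0.11902147]
```

View pics/end_cmp.png

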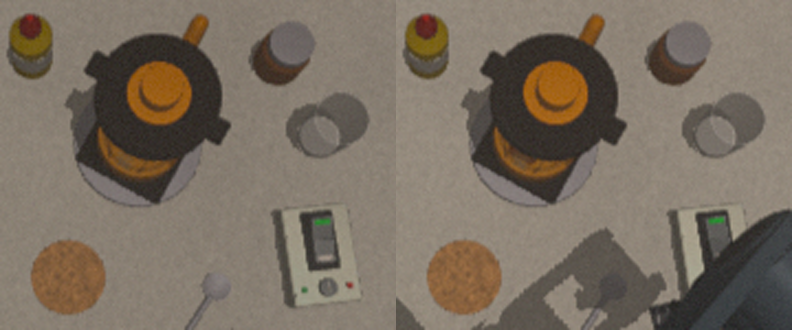

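View pics/end_cmp2.png

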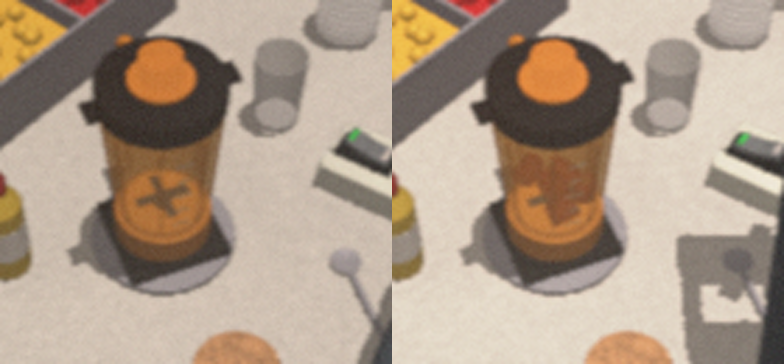

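Green end at 56 mm, white end at 65 mm: the switch is on. The cap looks just as it did at the start, the chunks are in the jug, and the other things have not moved. I'm handing the job in.

```bash
python3 -c "
from station import manip
print(manip.sign_off())"
```

```text
the job is handed in; nothing more can be done
None
```

The job is done and handed in after about 49 s of robot time. I lifted the cap onto the coaster and dropped all five orange chunks on the board through the filler hole. Then I put the cap back, pressed it down with about 20 N, and finally pushed the green end of the rocker down.

- **Chunks:** the board is empty and the chunks show in the jug. The purple, brown and white look-alikes were not touched.
- **Cap:** its top met the pressing fingers at 0.294 m, the height it has when home, and did not give further at 20 N. Before-and-after pictures show it as it was at the start, level.
- **Rocker:** measured from two wrist views, the green end is at 56 mm and the white end at 65 mm, so it is on. A single wrist view could not settle this, so I moved the arm for the second one.
- **Other things:** syrup bottle, mug, tumbler, jar and spoon all look to be where they started.
- **Tool tilt:** the tool slowly tilted to about 3 degrees during the moves. I brought it down to about 1.7 degrees before fetching the cap.

No check failed.

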